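# Make up a batch of hex nuts by weight on a check scale

## Robot

A 7-joint arm with a two-finger parallel gripper is mounted at the origin on a cart in front of the work surface, level with it; the furniture and walls round the work are solid. World frame = base frame: x ahead of the robot, y to its left, z up, the work surface at z = 0. Lengths are in m, angles in rad, forces in N, time in s.
With the tool pointing down it reaches from about 0.35 to 0.9 m from the base axis. Payload 8.1 kg.
Tool frame: the origin (TCP) lies on the centre line of the jaws, within the pads' length; the fingertips stand 14 mm ahead of it and the grasp point (between the pads) lies 5 mm behind it (arm.tip_reach is the distance from the TCP to the fingertips, in m); z points along the fingers, y is the direction in which the jaws open and shut (so a half turn about z gives the same grasp; the last joint's range is limited). The gripper opens to 92 mm and grips with 3 to 60 N. Pads are 19 mm wide; open, the fingers measure 130 mm over their backs; the gripper's body (75 mm by 190 mm) begins 47 mm behind the grasp point.
Start: joints at [1.096, 0.434, 0.025, 1.573, -0.012, 1.134, -0.075], TCP at [0.227, -0.582, 0.241] pointing down, gripper open.
Joint ranges: [-2.62, 2.62], [-0.44, 2.09], [-1.27, 1.32], [0.08, 2.57], [-1.32, 4.46], [0.12, 2], [-2.74, 2.74]. Speed limits (rad/s): [2.22, 2.22, 3.01, 3.01, 3.14, 3.14, 3.14].

## Interface

Orientations are given as a rotation vector (axis times angle).
In Python, from cell import sensors, vision, arm, nets gives the robot as it stands.
- The arm moves only by the shell command python3 -m handwheel 'ROWS' [FORCE]. ROWS is JSON, a list of rows, each an object of numbers: "tx", "ty", "tz": the shift along the tool's x, y, z in cm; "wx", "wy", "wz": the turn, a rotation vector about the tool's x, y, z in degrees; "claw": the opening, from 0 (shut) to 1 (fully open). A call has 1 to 12 rows; each row is the pose to reach, as a shift and turn from the pose commanded when the call began, along the tool's axes at that moment; what a row does not reach only later rows make up. A row lasts 1/12 s, in which the tool goes at most 41.7 mm and 7.16 degrees, less where a joint would pass 70% of its speed; a pose out of reach is approached as far as the arm can. A call with a gripper value outside its range is refused whole. The fingers move at their own pace and stop on an object; FORCE is the grip in N (left out, the last holds). Time passes only in rows, so rows that repeat a pose let the fingers close. It gives the time, the measured TCP pose, the force and the opening at its end, in the units of the state.
- sensors.observe(): the state, without advancing time (a new reading comes with each control period).
- vision.get_image(name): name is "side" or "top" or "wrist"; returns (picture, depth): 420x560x3 uint8, blue, green, red; 420x560 float32, m along the optical axis (not along the pixel's ray), 0 where there is no reading.
- vision.camera_model(name): a dict with "K" (3x3 intrinsics, pixels), "xyz" and "attitude" of the camera in the world; the wrist camera has in their place "hand_eye" (4x4, takes a point from camera to tool coordinates, whose origin is the TCP and whose axes are the flange's). Camera axes: x right, y down, z forward; pixel columns grow to the right and rows downward; lengths in m; the calibration is good to about 2 mm. A picture is of the moment at which its call begins: read the wrist's pose just before it. camera_model takes no time and is no camera call.
- arm.sign_off(): hands the job in, once; it reports no verdict.
Trained networks look in the newest picture that a camera, given by its name, has taken for a name from the list of things; names that differ only in an ending like _2 or _b are one class to them, and where a whole thing is asked for, a point or a joint stands for the part that bears it (a point fixed in the world has none). Each returns a list of dicts, best first, with "score" (0 to 1); they miss things now and then, are a little off and sometimes report something else, mostly with a low value. They report only what shows in the picture. A call takes as long as a camera call.
- nets.cut_out(label, camera): "region" (420x560 bool, what is visible of it) and "uv" ([column, row] in pixels, amid what is visible of it).
The state is a dict: "clock": time; "joints": joint angles; "dq": joint speeds; "joint_efforts": joint torques, N m; "position": TCP position; "ee_rot": TCP orientation; "force": force on the tool from outside, world axes, zero at the start; "ft_torque": the same for the moment, N m; "width": opening from 0.0 (shut) to 1.0 (fully open).
Only numpy, scipy, OpenCV 4.12 (cv2) and the standard library are available. Lean on these libraries where they do the work, as an engineer would, in place of code of your own. Each camera call takes 0.05 s, during which the arm holds its last target.

## Task

On the check scale, match the weight of the jar: thread the big hex nuts from the bench, one at a time, over the upright pin of the empty pan, each gently lowered all the way down before it is let go, and stop as soon as the pointer comes to rest between the two long marks; leave the nuts that are not needed lying on the bench. The pan with the pin sits loosely on its carrier, so feel for the pin with light pressure: never press or strike the scale hard, and do not disturb the jar or the tools lying about.

Things in the scene. Friction and masses are not known exactly. Their poses are not given: they have to be found in the camera images.
- scale: low grey check scale (over-and-under balance), fixed; housing 110 x 390 mm, 36 mm high. Origin: middle of its underside on the bench; x from its dial face to its back, y along it towards the jar's pan, z up. Round steel pans (116 mm wide, rim 7 mm high) stand over its ends: the jar's at y = +135 mm, the empty one with an upright pin at y = -135 mm.
- dial_mid (a point): middle of the dial, on the front (-x) face of the tower between the pans. Tower 92 mm wide, 40 mm deep, top at z = 130 mm. The dial has a black pointer and two long thick marks among short fine ones.
- pointer (a joint): dial pointer, rad: 0 = fully towards the jar (end stop, starts there), 0.45 upright, 1.2 = fully towards the pin pan (end stop). Long marks at 0.40 and 0.90. The pin pan sinks 20 mm per rad (24 mm in all) and the jar's pan rises as much. Off the stops a nut turns it by 0.40 rad (pan springs at 0.135 N/mm). The jar's weight is unknown: two or three nuts match it.
- pan_seat (a point): point on the pan's carrier on the nominal axis of the pin, at the height where the first nut comes to rest (top of the pin's foot collar); sinks with the pan; axes as scale. Pin: round, upright, 18 mm thick, its top 60 mm above this point, with a 1.2 mm chamfer. Collar 30 mm wide, 10 mm high above the pan's floor. See pan_carrier for the pin's play.
- pan_carrier (a point): point 13 mm below pan_seat, under the pan. Pan and pin lie loosely on the carrier: the real pin stands up to 8 mm off pan_seat in x and up to 8 mm in y (not measured: feel for it), stays there, and slips only when pushed sideways with more than about 2.5 N, never beyond those 8 mm.
- nut0_mid (a point): centre (half-way up, on the bore's axis) of a plain steel hex nut lying flat on the bench: 36 mm across flats, 41.6 mm across corners, 19 mm high, bore 21 mm, 110 g. z along the bore; flats face the directions 0, 60 and 120 deg from its x axis. The four nuts are all alike.
- nut1_mid (a point): centre (half-way up, on the bore's axis) of a plain steel hex nut lying flat on the bench: 36 mm across flats, 41.6 mm across corners, 19 mm high, bore 21 mm, 110 g. z along the bore; flats face the directions 0, 60 and 120 deg from its x axis. The four nuts are all alike.
- nut2_mid (a point): centre (half-way up, on the bore's axis) of a plain steel hex nut lying flat on the bench: 36 mm across flats, 41.6 mm across corners, 19 mm high, bore 21 mm, 110 g. z along the bore; flats face the directions 0, 60 and 120 deg from its x axis. The four nuts are all alike.
- nut3_mid (a point): centre (half-way up, on the bore's axis) of a plain steel hex nut lying flat on the bench: 36 mm across flats, 41.6 mm across corners, 19 mm high, bore 21 mm, 110 g. z along the bore; flats face the directions 0, 60 and 120 deg from its x axis. The four nuts are all alike.
- jar: clear screw-top jar of fixings, 68 mm wide, 100 mm high, standing on the scale's other pan; the weight to match. Origin: centre of its underside. Not to be touched.
- jar_seat (a point): middle of the floor of the jar's pan
- tape_measure: pocket tape measure, 75 x 89 x 34 mm, on the bench; bystander
- hex_keys: folding hex key set, 45 x 78 x 20 mm, on the bench; bystander

How it is judged:
By the outcome, as a careful person would: the job done as asked, in the order asked, and still so for the second after the job is handed in, with the robot touching nothing.
It also fails if it takes over 72 s, if anything falls off the work surface, if the arm or the gripper's body presses on something with over 40 N, if the wrist force passes 120 N, or if a joint passes its speed limit or range.

## Working session

There is one attempt and no reset: what is moved stays moved. The work goes in short steps, Python scripts to look and compute and a shell command to move; the robot and the scene stay as the last step left them, time stands still between calls to the robot, and variables do not carry over. Pictures are saved under pics/ and viewed, and the job is handed in when it is done.

```bash
ls; mkdir -p pics; python3 - <<'E'
from cell import sensors, vision, arm, nets
import cv2, numpy as np
s=sensors.observe(); print(s)
for n in ["side","top","wrist"]:
    m=vision.camera_model(n); print(n,{k:np.round(np.array(v),4).tolist() for k,v in m.items()})
    p,d=vision.get_image(n); cv2.imwrite(f"pics/a_{n}.png",p); np.save(f"pics/a_{n}_d.npy",d)
print(arm.tip_reach)
E
```

```text
pics
{'clock': 0.0, 'joints': array([ 1.0964061 ,  0.43522365,  0.02497885,  1.57408825, -0.0116106 ,
        1.134035  , -0.07509421]), 'dq': array([ 1.70811053e-04, -1.91197561e-03, -4.43892776e-04,  1.41805707e-03,
        9.89348699e-05, -3.98441724e-04, -9.98143339e-04]), 'joint_efforts': array([-9.51898869e-05, -6.67852736e+01,  9.84710902e-01, -3.14453602e+01,
       -6.05778024e-02,  4.29258286e-02,  2.02144670e-04]), 'position': array([ 0.22681884, -0.58185423,  0.23994805]), 'ee_rot': array([-3.08596491e+00, -5.80248663e-01,  6.78747720e-04]), 'force': array([0.83468882, 0.52216083, 0.16401202]), 'ft_torque': array([-0.03256042,  0.04915977, -0.00680588]), 'width': 1.0001596443511194}
side {'K': [[524.3813, 0.0, 282.1031], [0.0, 524.3813, 211.3371], [0.0, 0.0, 1.0]], 'xyz': [0.4522, 0.9833, 0.7933], 'attitude': [-0.1917, 2.8166, -1.2596]}
top {'K': [[402.6635, 0.0, 278.8702], [0.0, 402.6635, 214.4315], [0.0, 0.0, 1.0]], 'xyz': [0.4772, 0.1641, 1.1836], 'attitude': [-2.2122, 2.1529, -0.0907]}
wrist {'K': [[339.0068, 0.0, 283.3256], [0.0, 339.0068, 208.7221], [0.0, 0.0, 1.0]], 'hand_eye': [[-0.0002, -0.9571, -0.2898, 0.0781], [1.0, -0.0, -0.0005, 0.0006], [0.0005, -0.2898, 0.9571, -0.1434], [0.0, 0.0, 0.0, 1.0]]}
0.014
```

View pics/a_top.png

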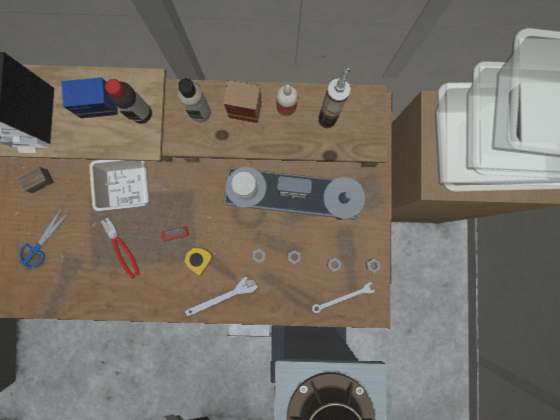

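View pics/a_side.png

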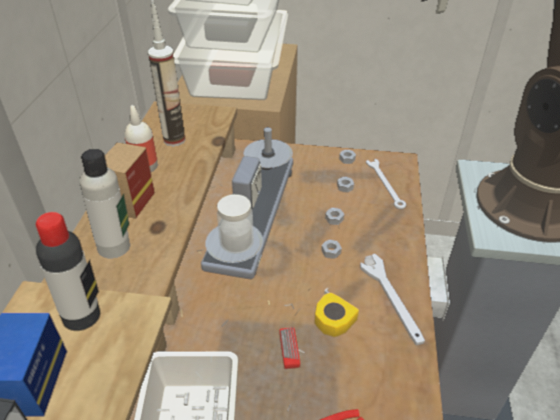

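View pics/a_wrist.png

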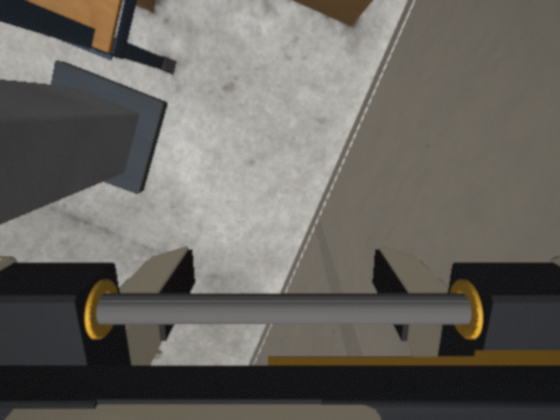

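The top view shows four nuts at about (259,256), (294,257), (334,264) and (373,265), the pin pan at (345,197) and the jar at (243,183). The side view shows the same row of nuts and the dial facing the robot.

```bash
cat > h.py <<'E'
from cell import sensors, vision, arm, nets
import cv2, numpy as np
from scipy.spatial.transform import Rotation as R
def T(cam,s=None):
    m=vision.camera_model(cam)
    if 'hand_eye' in m:
        s=s or sensors.observe()
        W=np.eye(4); W[:3,:3]=R.from_rotvec(s['ee_rot']).as_matrix(); W[:3,3]=s['position']
        return np.array(m['K']),W@np.array(m['hand_eye'])
    W=np.eye(4); W[:3,:3]=R.from_rotvec(m['attitude']).as_matrix(); W[:3,3]=m['xyz']
    return np.array(m['K']),W
def ray(KW,uv):
    K,W=KW; d=np.linalg.solve(K,[uv[0],uv[1],1.]); return W[:3,3],W[:3,:3]@d
def onz(KW,uv,z):
    o,d=ray(KW,uv); return o+d*(z-o[2])/d[2]
def tri(rays):
    A=np.zeros((3,3));b=np.zeros(3)
    for o,d in rays:
        d=d/np.linalg.norm(d);P=np.eye(3)-np.outer(d,d);A+=P;b+=P@o
    x=np.linalg.solve(A,b); return x,[np.linalg.norm(np.cross(x-o,d/np.linalg.norm(d))) for o,d in rays]
def proj(KW,p):
    K,W=KW; q=np.linalg.inv(W)@np.r_[p,1]; q=K@q[:3]; return q[:2]/q[2]
def depthpt(KW,uv,z):
    K,W=KW; d=np.linalg.solve(K,[uv[0],uv[1],1.]); return (W@np.r_[d*z,1])[:3]
def cloud(KW,depth):
    K,W=KW; v,u=np.mgrid[:depth.shape[0],:depth.shape[1]]
    P=np.stack([u,v,np.ones_like(u)],-1)@np.linalg.inv(K).T*depth[...,None]
    return P@W[:3,:3].T+W[:3,3]
def grab(cam,name):
    s=sensors.observe(); p,d=vision.get_image(cam); cv2.imwrite(f"pics/{name}.png",p); np.save(f"pics/{name}_d.npy",d)
    return p,d,T(cam,s)
E
python3 - <<'E'
from h import *
for c in ["top","side"]:
    KW=T(c); d=np.load(f"pics/a_{c}_d.npy"); C=cloud(KW,d)
    for l in ["nut0_mid","jar","scale","pan_seat"]:
        for r in nets.cut_out(l,c):
            reg=r["region"]; pts=C[reg&(d>0)]
            print(c,l,round(r["score"],2),np.round(r["uv"],1),reg.sum(),"onz",np.round(onz(KW,r["uv"],0.0095 if 'nut' in l else 0.05),4),"cloud med",np.round(np.median(pts,0),4) if len(pts) else None)
print(sensors.observe()['clock'])
E
```

```text
top nut0_mid 0.46 [373.3 267.7] 134 onz [ 0.4233 -0.1168  0.0095] cloud med [ 0.4289 -0.1124  0.0178]
top jar 0.66 [241.5 186.9] 620 onz [0.6428 0.2692 0.05  ] cloud med [0.6345 0.2548 0.1429]
top scale 0.58 [301.1 195.6] 4652 onz [0.6226 0.0995 0.05  ] cloud med [0.6218 0.1022 0.0439]
top pan_seat 0.72 [343.2 193.8] 1314 onz [ 0.6311 -0.0199  0.05  ] cloud med [ 0.6164 -0.0168  0.0682]
side nut0_mid 0.65 [350.  157.9] 133 onz [ 0.4221 -0.1099  0.0095] cloud med [ 0.4266 -0.1052  0.0153]
side jar 0.86 [235.3 223.9] 1886 onz [0.6501 0.2119 0.05  ] cloud med [0.6334 0.2802 0.1189]
side scale 0.69 [258. 194.] 5712 onz [0.6197 0.1104 0.05  ] cloud med [0.6165 0.1453 0.0419]
side pan_seat 0.58 [269.8 153.1] 1096 onz [ 0.6172 -0.046   0.05  ] cloud med [ 0.6128 -0.0146  0.0684]
side pan_seat 0.58 [332.5 246.9] 282 onz [0.4467 0.2505 0.05  ] cloud med [0.4484 0.2236 0.015 ]
0.55
```

```bash
python3 - <<'E'
from h import *
for c in ["top","side"]:
    KW=T(c); d=np.load(f"pics/a_{c}_d.npy"); C=cloud(KW,d)
    Z=C[...,2]; m=(d>0)&(Z>0.012)&(C[...,0]>.38)&(C[...,0]<.5)&(C[...,1]<.3)&(C[...,1]>-.2)
    n,l,st,ce=cv2.connectedComponentsWithStats(m.astype(np.uint8))
    for i in range(1,n):
        if st[i,4]>30: p=C[l==i]; print(c,np.round(ce[i],1),st[i,4],np.round(np.median(p,0),4),np.round(p.min(0),4),np.round(p.max(0),4))
    # pans / pin
    m=(d>0)&(C[...,0]>.5)&(C[...,0]<.75)&(C[...,1]<.32)&(C[...,1]>-.12)
    for lo,hi in [(.03,.04),(.04,.052),(.052,.062),(.062,.07),(.07,.078),(.08,.1),(.1,.123),(.123,.14),(.14,.2)]:
        for sgn in (0,1):
            q=C[m&(Z>lo)&(Z<hi)&((C[...,1]<.05) if sgn==0 else (C[...,1]>.19))]
            if len(q)>3: print(c,lo,hi,'pin' if sgn==0 else 'jar',len(q),np.round(q.mean(0),4),np.round(q.min(0),3),np.round(q.max(0),3))
    q=C[m&(abs(C[...,1]-.1)<.06)&(Z>.1)&(Z<.16)]; print("tower",len(q),np.round(q.mean(0),4),np.round(q.min(0),3),np.round(q.max(0),3))
E
```

```text
top [258.2 255.5] 97 [0.4488 0.2174 0.0189] [0.4309 0.2002 0.0126] [0.4684 0.2353 0.0244]
top [293.4 256.5] 96 [0.4507 0.1166 0.0186] [0.4308 0.0995 0.0137] [0.4682 0.1316 0.0247]
top [333.7 264.2] 101 [ 0.4308 -0.0011  0.0189] [ 0.4109 -0.0189  0.0127] [0.4486 0.0186 0.0253]
top [372.9 265.4] 105 [ 0.4308 -0.1138  0.0187] [ 0.411  -0.1318  0.0127] [ 0.4486 -0.0955  0.0246]
top 0.03 0.04 pin 309 [0.623  0.0254 0.0356] [ 0.561 -0.111  0.03 ] [0.722 0.05  0.04 ]
top 0.03 0.04 jar 388 [0.6344 0.2349 0.0358] [0.586 0.19  0.03 ] [0.7  0.32 0.04]
top 0.04 0.052 pin 33 [ 0.654  -0.0071  0.0423] [ 0.581 -0.114  0.04 ] [0.722 0.048 0.051]
top 0.04 0.052 jar 671 [0.6413 0.2554 0.0444] [0.588 0.191 0.04 ] [0.702 0.317 0.052]
top 0.052 0.062 pin 17 [ 0.6817 -0.0695  0.0577] [ 0.57  -0.113  0.054] [0.721 0.007 0.061]
top 0.052 0.062 jar 11 [0.6198 0.2387 0.0573] [0.608 0.203 0.053] [0.65  0.274 0.062]
top 0.062 0.07 pin 956 [ 0.6184 -0.0172  0.0672] [ 0.564 -0.072  0.062] [0.676 0.037 0.07 ]
top 0.062 0.07 jar 6 [0.6192 0.238  0.0673] [0.607 0.224 0.065] [0.636 0.265 0.07 ]
top 0.07 0.078 pin 286
[... 2106 characters left out ...]
 0.078]
side 0.08 0.1 pin 48 [ 0.6157 -0.0114  0.0901] [ 0.607 -0.017  0.08 ] [ 0.623 -0.006  0.099]
side 0.08 0.1 jar 252 [0.6318 0.2833 0.0902] [0.604 0.254 0.08 ] [0.67  0.293 0.1  ]
side 0.1 0.123 pin 162 [ 0.6748 -0.0231  0.114 ] [ 0.608 -0.113  0.1  ] [0.728 0.049 0.123]
side 0.1 0.123 jar 459 [0.6558 0.2757 0.1129] [0.604 0.19  0.1  ] [0.711 0.32  0.123]
side 0.123 0.14 pin 775 [ 0.7195 -0.0281  0.1275] [ 0.608 -0.12   0.123] [0.75  0.05  0.139]
side 0.123 0.14 jar 1253 [0.7082 0.2631 0.1276] [0.605 0.19  0.123] [0.75 0.32 0.14]
side 0.14 0.2 jar 599 [0.638  0.2595 0.1432] [0.608 0.226 0.14 ] [0.669 0.29  0.146]
tower 1277 [0.6883 0.111  0.1258] [0.615 0.04  0.101] [0.75  0.16  0.133]
```

```bash
python3 - <<'E'
import cv2
a=cv2.imread("pics/a_side.png")[120:280,190:380]; cv2.imwrite("pics/a_side_z.png",cv2.resize(a,None,fx=3.5,fy=3.5,interpolation=cv2.INTER_CUBIC))
E
```

```text
(no output)
```

View pics/a_side_z.png

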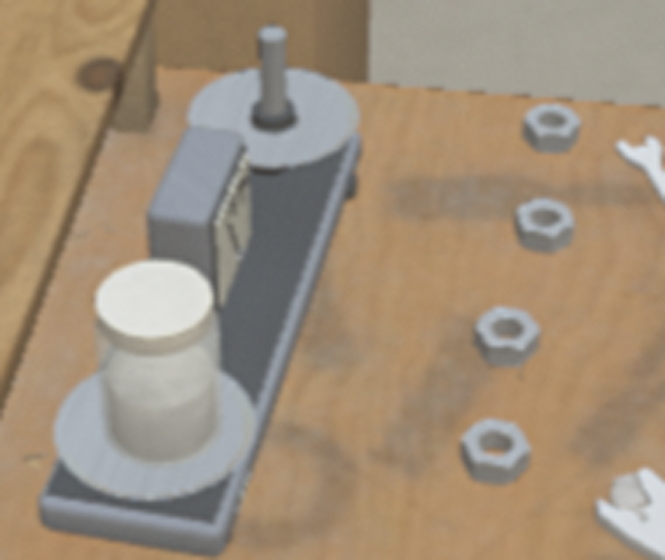

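```bash
cat >> h.py <<'E'
def goto(p,yaw=None,s=None):
    """print shift (cm, tool axes) and turn (deg) to get TCP at p, tool pointing straight down, tool x at world yaw(deg)"""
    s=s or sensors.observe(); A=R.from_rotvec(s['ee_rot']); M=A.as_matrix()
    y=np.degrees(np.arctan2(M[1,0],M[0,0]))
    if yaw is None: yaw=y
    c,n=np.cos(np.radians(yaw)),np.sin(np.radians(yaw))
    G=np.array([[c,n,0],[n,-c,0],[0,0,-1]])
    w=np.degrees((A.inv()*R.from_matrix(G)).as_rotvec()); t=M.T@(np.array(p)-s['position'])*100
    print('yaw now %.2f tilt %.2f'%(y,np.degrees(np.arccos(-M[2,2]))),'t',np.round(t,2),'w',np.round(w,2))
def st():
    s=sensors.observe(); M=R.from_rotvec(s['ee_rot']).as_matrix()
    print('clk %.2f pos'%s['clock'],np.round(s['position'],4),'yaw %.2f'%np.degrees(np.arctan2(M[1,0],M[0,0])),'F',np.round(s['force'],2),'w %.3f'%s['width'],'j',np.round(s['joints'],2))
E
python3 - <<'E'
from h import *
st(); goto([.36,.05,.26],0)
E
```

```text
clk 0.55 pos [ 0.227  -0.5823  0.2407] yaw 21.30 F [-0.46  0.38  0.55] w 1.002 j [ 1.1   0.43  0.03  1.57 -0.01  1.13 -0.08]
yaw now 21.30 tilt 0.00 t [ 35.36 -54.08  -1.93] w [ 0.   0.  21.3]
```

```bash
python3 -m handwheel '[{"tx":35.4,"ty":-54.1,"tz":-2,"wz":21.3},{"tx":35.4,"ty":-54.1,"tz":-2,"wz":21.3},{"tx":35.4,"ty":-54.1,"tz":-2,"wz":21.3},{"tx":35.4,"ty":-54.1,"tz":-2,"wz":21.3},{"tx":35.4,"ty":-54.1,"tz":-2,"wz":21.3},{"tx":35.4,"ty":-54.1,"tz":-2,"wz":21.3},{"tx":35.4,"ty":-54.1,"tz":-2,"wz":21.3},{"tx":35.4,"ty":-54.1,"tz":-2,"wz":21.3},{"tx":35.4,"ty":-54.1,"tz":-2,"wz":21.3},{"tx":35.4,"ty":-54.1,"tz":-2,"wz":21.3},{"tx":35.4,"ty":-54.1,"tz":-2,"wz":21.3},{"tx":35.4,"ty":-54.1,"tz":-2,"wz":21.3}]' 
python3 - <<'E'
from h import *
st(); goto([.36,.05,.26],0)
E
```

```text
clk 0.55 pos [ 0.227  -0.5823  0.2407] yaw 21.30 F [-0.46  0.38  0.55] w 1.002 j [ 1.1   0.43  0.03  1.57 -0.01  1.13 -0.08]
yaw now 21.30 tilt 0.00 t [ 35.36 -54.08  -1.93] w [ 0.   0.  21.3]invalid input
```

```bash
python3 -m handwheel '[{"tx":35.4,"ty":-54.1,"tz":-2,"wx":0,"wy":0,"wz":21.3,"claw":1}]'; python3 -m handwheel --help | head -20
```

```text
clock: 0.63
position: [0.2322, -0.547, 0.2411]
ee_rot: [3.115, 0.382, -0.004]
force: [-0.2, 0.7, 1.4]
width: 0.998invalid input: not JSON, or not a number
```

```bash
python3 - <<'E'
from h import *
st(); goto([.36,.05,.26],0)
E
python3 -m handwheel '[{"tx":20,"ty":-54,"tz":-2,"wz":14,"claw":1}]'
```

```text
clk 0.63 pos [ 0.2322 -0.547   0.2411] yaw 13.99 F [-0.23  0.65  1.4 ] w 0.998 j [ 1.04  0.38  0.05  1.65 -0.02  1.1  -0.23]
yaw now 13.99 tilt 0.23 t [ 26.83 -54.83  -2.12] w [ 0.18  0.15 13.99]invalid input
```

```bash
python3 -m handwheel '[{"tx":27,"ty":-55,"tz":-2,"wx":0,"wy":0,"wz":14,"claw":1},{"tx":27,"ty":-55,"tz":-2,"wx":0,"wy":0,"wz":14,"claw":1},{"tx":27,"ty":-55,"tz":-2,"wx":0,"wy":0,"wz":14,"claw":1},{"tx":27,"ty":-55,"tz":-2,"wx":0,"wy":0,"wz":14,"claw":1},{"tx":27,"ty":-55,"tz":-2,"wx":0,"wy":0,"wz":14,"claw":1},{"tx":27,"ty":-55,"tz":-2,"wx":0,"wy":0,"wz":14,"claw":1},{"tx":27,"ty":-55,"tz":-2,"wx":0,"wy":0,"wz":14,"claw":1},{"tx":27,"ty":-55,"tz":-2,"wx":0,"wy":0,"wz":14,"claw":1},{"tx":27,"ty":-55,"tz":-2,"wx":0,"wy":0,"wz":14,"claw":1},{"tx":27,"ty":-55,"tz":-2,"wx":0,"wy":0,"wz":14,"claw":1},{"tx":27,"ty":-55,"tz":-2,"wx":0,"wy":0,"wz":14,"claw":1},{"tx":27,"ty":-55,"tz":-2,"wx":0,"wy":0,"wz":14,"claw":1}]'
python3 - <<'E'
from h import *
st(); goto([.36,.05,.26],0)
E
```

```text
clock: 1.63
position: [0.3395, -0.0508, 0.2588]
ee_rot: [3.141, 0.003, 0.002]
force: [1.9, -1.4, 0.4]
width: 1.0
clk 1.63 pos [ 0.3395 -0.0508  0.2588] yaw 0.13 F [ 1.94 -1.44  0.36] w 1.000 j [ 0.39 -0.03 -0.38  2.13 -0.01  1.04 -1.55]
yaw now 0.13 tilt 0.09 t [  2.07 -10.08  -0.12] w [ 0.04 -0.08  0.13]
```

```bash
python3 -m handwheel '[{"tx":2,"ty":-10,"tz":0,"wx":0,"wy":0,"wz":0,"claw":1},{"tx":2,"ty":-10,"tz":0,"wx":0,"wy":0,"wz":0,"claw":1},{"tx":2,"ty":-10,"tz":0,"wx":0,"wy":0,"wz":0,"claw":1},{"tx":2,"ty":-10,"tz":0,"wx":0,"wy":0,"wz":0,"claw":1},{"tx":2,"ty":-10,"tz":0,"wx":0,"wy":0,"wz":0,"claw":1}]'
python3 - <<'E'
from h import *
st(); p,d,KW=grab("wrist","b_w"); print(proj(KW,[.45,.117,.019]),proj(KW,[.6185,-.018,.13])); np.save("pics/b_KW.npy",np.array(KW,dtype=object),allow_pickle=True)
E
```

```text
clock: 2.05
position: [0.3594, 0.0481, 0.2584]
ee_rot: [3.142, 0.008, 0.0]
force: [-1.0, -0.5, -0.6]
width: 0.999
clk 2.05 pos [0.3594 0.0481 0.2584] yaw 0.30 F [-1.03 -0.53 -0.58] w 0.999 j [ 0.25  0.02 -0.52  2.08  0.01  1.04 -1.84]
[218.83129656  93.77717666] [ 392.27511849 -201.24650692]
```

View pics/b_w.png

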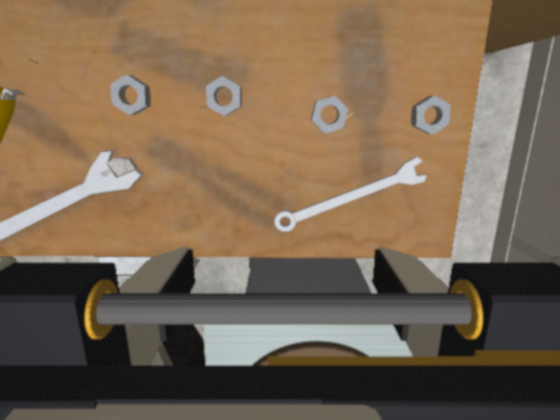

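```bash
cat > nutfit.py <<'E'
from h import *
from scipy.optimize import minimize
def hexpts(x,y,th,z0,z1):
    a=np.radians(th)+np.radians(30+60*np.arange(6)); r=.0208
    b=np.c_[x+r*np.cos(a),y+r*np.sin(a)]
    return np.vstack([np.c_[b,np.full(6,z0)],np.c_[b,np.full(6,z1)]])
def fit(p,KW,xy,z=0.0,win=40,S=8):
    c=proj(KW,[*xy,z+.0095]); u0,v0=np.round(c-win).astype(int); u0=max(u0,0);v0=max(v0,0)
    im=cv2.resize(p[v0:v0+2*win,u0:u0+2*win],None,fx=S,fy=S,interpolation=cv2.INTER_CUBIC)
    hsv=cv2.cvtColor(im,cv2.COLOR_BGR2HSV); m=(hsv[...,1]<60).astype(np.uint8)
    n,l,stt,ce=cv2.connectedComponentsWithStats(m); 
    cc=(c-[u0,v0])*S
    k=min([i for i in range(1,n) if stt[i,4]>300],key=lambda i:np.linalg.norm(ce[i]-cc)-stt[i,4]*1e-3)
    cs,_=cv2.findContours((l==k).astype(np.uint8),cv2.RETR_EXTERNAL,cv2.CHAIN_APPROX_NONE)
    M=np.zeros(m.shape,np.uint8); cv2.drawContours(M,cs,-1,1,-1)
    def render(q):
        P=np.array([proj(KW,h) for h in hexpts(*q,z,z+.019)]); P=((P-[u0,v0]+.5)*S-.5)
        I=np.zeros(m.shape,np.uint8); cv2.fillConvexPoly(I,cv2.convexHull(np.round(P*16).astype(np.int32)),1,shift=4); return I
    def cost(q):
        I=render([q[0]/1e3,q[1]/1e3,q[2]]); return 1-(I&M).sum()/max((I|M).sum(),1)
    best=None
    for t in range(-30,30,10):
        r=minimize(cost,[xy[0]*1e3,xy[1]*1e3,t],method='Nelder-Mead',options=dict(initial_simplex=[[xy[0]*1e3+a,xy[1]*1e3+b,t+c_] for a,b,c_ in [(0,0,0),(3,0,3),(0,3,-3),(-2,-2,6)]],xatol=.02,fatol=1e-4,maxiter=150))
        if best is None or r.fun<best.fun: best=r
    return best.x, best.fun
E
python3 - <<'E'
from nutfit import *
K,W=np.load("pics/b_KW.npy",allow_pickle=True); KW=(np.array(K,float),np.array(W,float))
p=cv2.imread("pics/b_w.png"); d=np.load("pics/b_w_d.npy"); C=cloud(KW,d)
for xy in [(.449,.2185),(.4495,.117),(.43,.001),(.43,-.112)]:
    q,f=fit(p,KW,xy); u,v=proj(KW,[q[0]/1e3,q[1]/1e3,.019]).astype(int)
    Z=C[v-14:v+15,u-14:u+15,2]; print(np.round(q,2),round(f,3),'ztop',np.percentile(Z,[60,75,90]).round(4))
E
```

```text
[448.68 215.56  27.08] 0.073 ztop [0.0178 0.0184 0.019 ]
[448.31 113.41 -29.73] 0.024 ztop [0.018  0.0185 0.0192]
[429.32  -2.69  16.79] 0.021 ztop [0.0178 0.0184 0.019 ]
[ 429.4  -115.7    36.49] 0.07 ztop [0.0179 0.0184 0.0191]
```

```bash
python3 - <<'E'
from nutfit import *
K,W=np.load("pics/b_KW.npy",allow_pickle=True); KW=(np.array(K,float),np.array(W,float))
p=cv2.imread("pics/b_w.png"); S=8; out=[]
for q in [(.44868,.21556,27.1),(.44831,.1134,-29.7),(.4293,-.0027,16.8),(.4294,-.1157,36.5)]:
    c=np.round(proj(KW,[q[0],q[1],.0095])).astype(int); u0,v0=c-24
    im=cv2.resize(p[v0:v0+48,u0:u0+48],None,fx=S,fy=S,interpolation=cv2.INTER_CUBIC)
    for z in (0,.019):
        P=np.array([proj(KW,h) for h in hexpts(*q,z,z)[:6]]); P=np.round((P-[u0,v0]+.5)*S).astype(int); cv2.polylines(im,[P],True,(0,0,255) if z else (255,0,0),1)
    out.append(im)
cv2.imwrite("pics/b_fit.png",cv2.resize(np.vstack([np.hstack(out[:2]),np.hstack(out[2:])]),(600,600)))
E
```

```text
(no output)
```

View pics/b_fit.png

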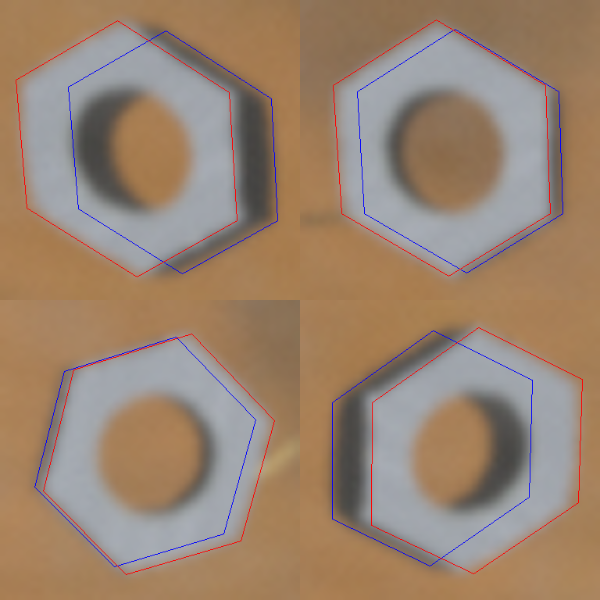

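```bash
python3 - <<'E'
from h import *
goto([.4297,-.002,.075],-13.2)
E
```

```text
yaw now 0.17 tilt 0.03 t [ 7.03  4.91 18.33] w [2.000e-02 1.000e-02 1.337e+01]
```

```bash
python3 -m handwheel '[{"tx":7,"ty":4.9,"tz":18.3,"wx":0,"wy":0,"wz":13.4,"claw":0.65},{"tx":7,"ty":4.9,"tz":18.3,"wx":0,"wy":0,"wz":13.4,"claw":0.65},{"tx":7,"ty":4.9,"tz":18.3,"wx":0,"wy":0,"wz":13.4,"claw":0.65},{"tx":7,"ty":4.9,"tz":18.3,"wx":0,"wy":0,"wz":13.4,"claw":0.65},{"tx":7,"ty":4.9,"tz":18.3,"wx":0,"wy":0,"wz":13.4,"claw":0.65},{"tx":7,"ty":4.9,"tz":18.3,"wx":0,"wy":0,"wz":13.4,"claw":0.65},{"tx":7,"ty":4.9,"tz":18.3,"wx":0,"wy":0,"wz":13.4,"claw":0.65}]'
python3 - <<'E'
from nutfit import *
p,d,KW=grab("wrist","c_w"); st()
print(fit(p,KW,(.4297,-.002),win=70,S=5)); goto([.4297,-.002,.019],-13.2)
E
```

```text
clock: 2.68
position: [0.428, -0.003, 0.0742]
ee_rot: [3.119, -0.367, -0.007]
force: [-0.6, 0.6, -0.1]
width: 0.654
clk 2.73 pos [ 0.4288 -0.0023  0.0757] yaw -13.35 F [-0.71  0.64  1.14] w 0.654 j [ 0.21  0.4  -0.41  2.19  0.27  0.61 -2.2 ]
(array([429.10514362,  -2.58064994,  16.76891917]), np.float64(0.045521854575163445))
yaw now -13.35 tilt 0.09 t [ 0.09 -0.05  5.67] w [ 0.04  0.08 -0.15]
```

View pics/c_w.png

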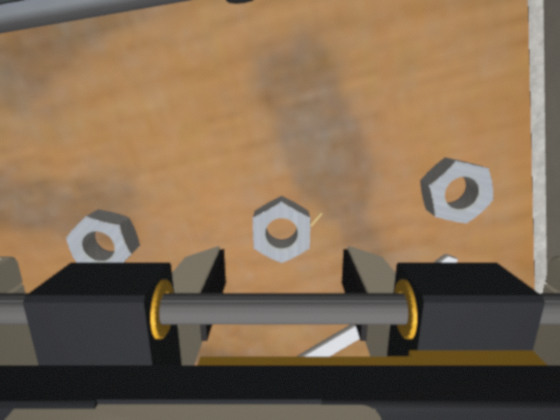

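```bash
python3 -m handwheel '[{"tx":0.05,"ty":0,"tz":4,"wx":0,"wy":0,"wz":-0.1,"claw":0.65},{"tx":0.05,"ty":0,"tz":5.65,"wx":0,"wy":0,"wz":-0.1,"claw":0.65},{"tx":0.05,"ty":0,"tz":5.65,"wx":0,"wy":0,"wz":-0.1,"claw":0.65},{"tx":0.05,"ty":0,"tz":5.65,"wx":0,"wy":0,"wz":-0.1,"claw":0.3},{"tx":0.05,"ty":0,"tz":5.65,"wx":0,"wy":0,"wz":-0.1,"claw":0.3},{"tx":0.05,"ty":0,"tz":5.65,"wx":0,"wy":0,"wz":-0.1,"claw":0.3},{"tx":0.05,"ty":0,"tz":5.65,"wx":0,"wy":0,"wz":-0.1,"claw":0.3},{"tx":0.05,"ty":0,"tz":5.65,"wx":0,"wy":0,"wz":-0.1,"claw":0.3}]' 30
python3 - <<'E'
from h import *
st()
E
```

```text
clock: 3.4
position: [0.4309, -0.0018, 0.0202]
ee_rot: [-3.121, 0.36, -0.004]
force: [-1.8, -2.0, 14.9]
width: 0.389
clk 3.40 pos [ 0.4309 -0.0018  0.0202] yaw -13.18 F [-1.79 -2.04 14.9 ] w 0.389 j [ 0.14  0.5  -0.34  2.23  0.37  0.46 -2.29]
```

```bash
python3 -m handwheel '[{"tx":0,"ty":0,"tz":-1,"wx":0,"wy":0,"wz":0,"claw":0.3},{"tx":0,"ty":0,"tz":-4,"wx":0,"wy":0,"wz":0,"claw":0.3},{"tx":0,"ty":0,"tz":-8,"wx":0,"wy":0,"wz":0,"claw":0.3},{"tx":0,"ty":0,"tz":-12,"wx":0,"wy":0,"wz":0,"claw":0.3},{"tx":0,"ty":0,"tz":-16,"wx":0,"wy":0,"wz":0,"claw":0.3}]' 30
python3 - <<'E'
from h import *
st(); goto([.535,-.015,.19],0)
E
```

```text
clock: 3.82
position: [0.4291, -0.0014, 0.181]
ee_rot: [-3.121, 0.359, 0.001]
force: [1.5, -0.9, -0.5]
width: 0.392
clk 3.82 pos [ 0.4291 -0.0014  0.181 ] yaw -13.13 F [ 1.54 -0.9  -0.46] w 0.392 j [ 0.3   0.23 -0.49  2.07  0.14  0.87 -2.07]
yaw now -13.13 tilt 0.04 t [10.62 -1.08 -0.91] w [ -0.03   0.03 -13.13]
```

```bash
python3 -m handwheel '[{"tx":10.6,"ty":-1.1,"tz":-0.9,"wx":0,"wy":0,"wz":-13.1,"claw":0.3},{"tx":10.6,"ty":-1.1,"tz":-0.9,"wx":0,"wy":0,"wz":-13.1,"claw":0.3},{"tx":10.6,"ty":-1.1,"tz":-0.9,"wx":0,"wy":0,"wz":-13.1,"claw":0.3},{"tx":10.6,"ty":-1.1,"tz":-0.9,"wx":0,"wy":0,"wz":-13.1,"claw":0.3},{"tx":10.6,"ty":-1.1,"tz":-0.9,"wx":0,"wy":0,"wz":-13.1,"claw":0.3}]' 30
python3 - <<'E'
from h import *
p,d,KW=grab("wrist","d_w");np.save("pics/d_KW.npy",np.array(KW,dtype=object),allow_pickle=True); st()
p,d,_=grab("top","d_t"); p,d,_=grab("side","d_s")
E
```

```text
clock: 4.23
position: [0.5362, -0.0152, 0.188]
ee_rot: [-3.141, 0.003, -0.0]
force: [-1.5, 0.5, -0.8]
width: 0.387
clk 4.28 pos [ 0.535  -0.015   0.1877] yaw -0.08 F [ 0.74  1.02 -1.67] w 0.385 j [ 0.3   0.39 -0.49  1.83  0.22  0.98 -1.86]
```

View pics/d_w.png

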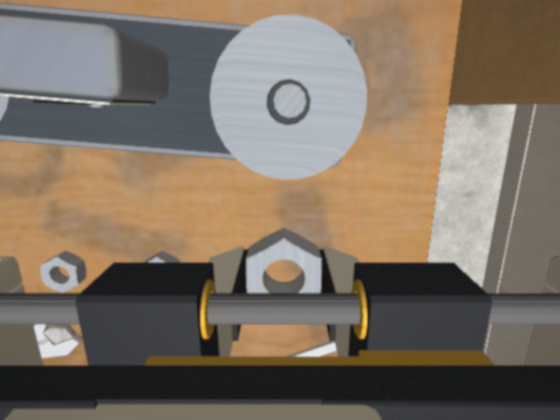

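The wrist picture shows the held nut's bore at about (284,268), the pin top at (290,100) inside its dark collar, and the tower at upper left.

```bash
python3 - <<'E'
from h import *
K,W=np.load("pics/d_KW.npy",allow_pickle=True); KW=(np.array(K,float),np.array(W,float))
p=cv2.imread("pics/d_w.png"); d=np.load("pics/d_w_d.npy"); C=cloud(KW,d)
c=C[94:107,284:297]; print("pin top z",np.round(np.percentile(c[...,2],[10,50,90]),4))
print("pan floor z",np.round(np.median(C[130:160,270:310,2]),4),"nut top z",np.round(np.median(C[244:250,270:300,2]),4), C[288:292,278:290,2].mean())
a=cv2.resize(p[60:140,245:335],None,fx=4,fy=4,interpolation=cv2.INTER_CUBIC)
b=cv2.resize(p[225:305,240:330],None,fx=4,fy=4,interpolation=cv2.INTER_CUBIC)
t=cv2.imread("pics/d_t.png")[165:230,300:390]; s=cv2.imread("pics/d_s.png")[110:190,220:310]
cv2.imwrite("pics/d_z.png",np.vstack([np.hstack([a,b]),np.hstack([cv2.resize(t,(360,260),interpolation=cv2.INTER_CUBIC),cv2.resize(s,(360,320),interpolation=cv2.INTER_CUBIC)[:260]])])[:600])
E
```

```text
pin top z [0.1356 0.1364 0.1373]
pan floor z 0.0665 nut top z 0.1858 0.1767252897228128
```

View pics/d_z.png

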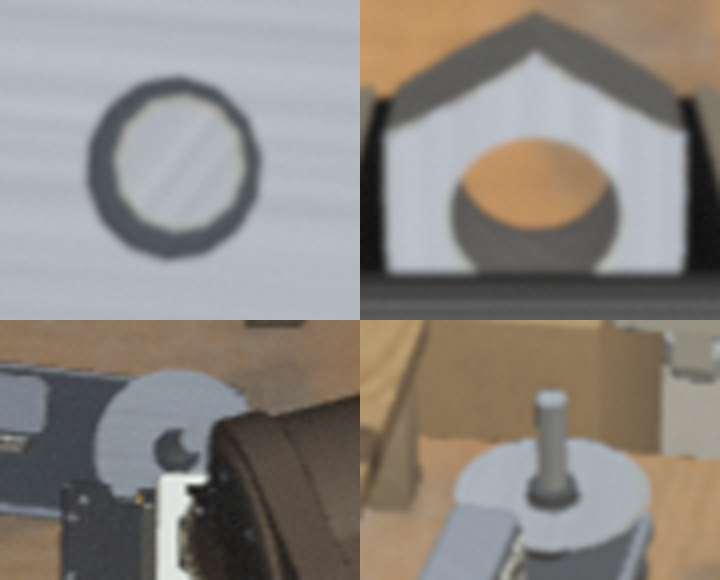

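```bash
python3 - <<'E'
from h import *
K,W=np.load("pics/d_KW.npy",allow_pickle=True); KW=(np.array(K,float),np.array(W,float))
p=cv2.imread("pics/d_w.png"); S=8
im=cv2.resize(p[60:140,245:335],None,fx=S,fy=S,interpolation=cv2.INTER_CUBIC); g=cv2.cvtColor(im,cv2.COLOR_BGR2GRAY)
_,m=cv2.threshold(g,0,255,cv2.THRESH_OTSU)
n,l,stt,ce=cv2.connectedComponentsWithStats(m); k=l[int((100.5-60)*S),int(45*S)]
cs,_=cv2.findContours((l==k).astype(np.uint8),cv2.RETR_EXTERNAL,cv2.CHAIN_APPROX_NONE); e=cv2.fitEllipse(max(cs,key=len)); 
uv=(np.array(e[0])+.5)/S-.5+[245,60]; print("ellipse",uv,np.array(e[1])/S)
P=onz(KW,uv,.1367); print("pin top",P)
# outer dark = collar
for z,name in [(.0767,'collar')]:
    m2=(g<120).astype(np.uint8); n,l,stt,ce=cv2.connectedComponentsWithStats(m2); k=1+np.argmax(stt[1:,4]); cs,_=cv2.findContours((l==k).astype(np.uint8),cv2.RETR_EXTERNAL,cv2.CHAIN_APPROX_NONE); e=cv2.fitEllipse(max(cs,key=len)); u2=(np.array(e[0])+.5)/S-.5+[245,60]; print(name,u2,np.array(e[1])/S,onz(KW,u2,z))
for z in (.184,.186,.188):
    c=onz(KW,[283.6,238.5],z); L=onz(KW,[262.8,275],z); Rr=onz(KW,[304.7,275],z); fl=onz(KW,[246,258],z); fr=onz(KW,[321,258],z); 
    print(z,"corner-.0208:",c-[.0208,0,0],"bore",L,Rr,np.linalg.norm(L-Rr),"flats",np.linalg.norm(fl-fr),(fl+fr)/2, 'boretop',onz(KW,[284,259.0],z)-[.0105,0,0])
st()
E
```

```text
ellipse [289.44850159 100.36735153] [31.68642616 33.21975327]
pin top [ 0.61747796 -0.01934379  0.1367    ]
collar [287.89195633 101.63739014] [42.64311981 44.64278412] [ 0.61752963 -0.01922391  0.0767    ]
0.184 corner-.0208: [ 0.53454356 -0.01601181  0.184     ] bore [ 0.53644289 -0.00592774  0.184     ] [ 0.53640382 -0.02616168  0.184     ] 0.02023397957693414 flats 0.03564303178274505 [ 0.54539625 -0.01594226  0.184     ] boretop [ 0.53437587 -0.01618048  0.184     ]
0.186 corner-.0208: [ 0.53534626 -0.01601331  0.186     ] bore [ 0.53750204 -0.00606606  0.186     ] [ 0.5374635  -0.02602547  0.186     ] 0.01995944649688418 flats 0.0351594298664522 [ 0.54633392 -0.0159447   0.186     ] boretop [ 0.5353206  -0.01617969  0.186     ]
0.188 corner-.0208: [ 0.53614897 -0.0160148   0.188     ] bore [ 0.53856119 -0.00620437  0.188     ] [ 0.53852318 -0.02588925  0.188     ] 0.01968491341683422 flats 0.03467582795015936 [ 0.54727159 -0.01594714  0.188     ] boretop [ 0.53626533 -0.01617889  0.188     ]
clk 4.38 pos [ 0.5343 -0.0149  0.1876] yaw -0.04 F [ 0.42 -0.06 -0.66] w 0.389 j [ 0.3   0.39 -0.49  1.83  0.22  0.98 -1.86]
```

```bash
python3 - <<'E'
from h import *
print(onz(T("side"),[267.6,129.2],.1367))
a=cv2.imread("pics/a_top.png")[170:225,310:380]; b=cv2.imread("pics/a_side.png")[115:165,245:295]
cv2.imwrite("pics/a_pin.png",np.hstack([cv2.resize(a,(560,440),interpolation=cv2.INTER_CUBIC),cv2.resize(b,(240,240),interpolation=cv2.INTER_CUBIC) if 0 else cv2.copyMakeBorder(cv2.resize(b,(240,240),interpolation=cv2.INTER_CUBIC),0,200,0,0,cv2.BORDER_CONSTANT)]))
E
```

```text
[ 0.6169681 -0.0172322  0.1367   ]
```

View pics/a_pin.png

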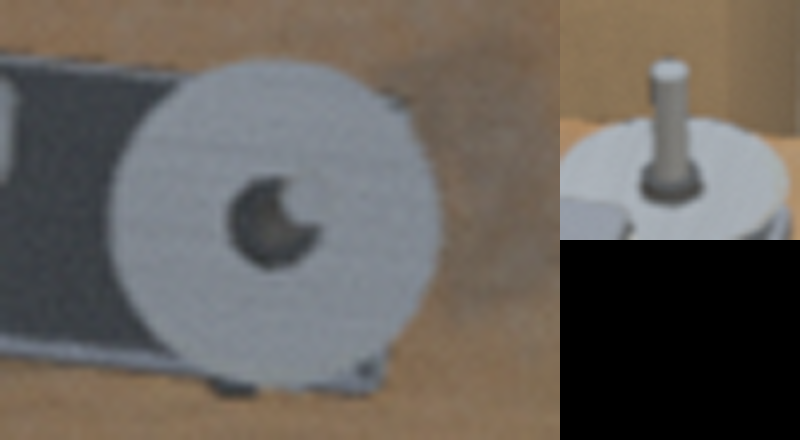

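```bash
python3 - <<'E'
from h import *
print(onz(T("top"),[348.0,194.2],.1367))
goto([.618,-.018,.166],0)
E
```

```text
[ 0.61858057 -0.01841088  0.1367    ]
yaw now -0.04 tilt 0.09 t [8.37 0.31 2.15] w [ 0.01  0.08 -0.04]
```

```bash
python3 -m handwheel '[{"tx":4,"ty":0.15,"tz":0,"wx":0,"wy":0,"wz":0,"claw":0.3},{"tx":7,"ty":0.3,"tz":0,"wx":0,"wy":0,"wz":0,"claw":0.3},{"tx":8.4,"ty":0.3,"tz":0.5,"wx":0,"wy":0,"wz":0,"claw":0.3},{"tx":8.4,"ty":0.3,"tz":1.5,"wx":0,"wy":0,"wz":0,"claw":0.3},{"tx":8.4,"ty":0.3,"tz":2.15,"wx":0,"wy":0,"wz":0,"claw":0.3},{"tx":8.4,"ty":0.3,"tz":2.15,"wx":0,"wy":0,"wz":0,"claw":0.3},{"tx":8.4,"ty":0.3,"tz":2.15,"wx":0,"wy":0,"wz":0,"claw":0.3}]' 30
python3 - <<'E'
from h import *
st();p,d,KW=grab("side","e_s"); st(); grab("wrist","e_w"); st()
a=cv2.imread("pics/e_s.png")[60:200,190:340]; cv2.imwrite("pics/e_z.png",np.hstack([cv2.resize(a,(450,420),interpolation=cv2.INTER_CUBIC),cv2.imread("pics/e_w.png")[:,110:460]]))
goto([.618,-.018,.155],0)
E
```

```text
clock: 4.97
position: [0.618, -0.0181, 0.1658]
ee_rot: [3.141, -0.001, -0.003]
force: [0.0, -0.9, -1.2]
width: 0.394
clk 4.97 pos [ 0.618  -0.0181  0.1658] yaw -0.03 F [ 0.03 -0.88 -1.16] w 0.394 j [ 0.25  0.54 -0.46  1.65  0.27  1.02 -1.86]
clk 5.02 pos [ 0.6185 -0.0181  0.1665] yaw -0.04 F [-0.05 -0.72 -0.23] w 0.390 j [ 0.25  0.54 -0.46  1.65  0.27  1.02 -1.86]
clk 5.07 pos [ 0.619  -0.0181  0.1668] yaw -0.05 F [ 0.05 -0.94 -0.38] w 0.389 j [ 0.25  0.54 -0.46  1.65  0.27  1.02 -1.86]
yaw now -0.05 tilt 0.02 t [-0.1  -0.01  1.18] w [ 0.02 -0.   -0.05]
```

View pics/e_z.png

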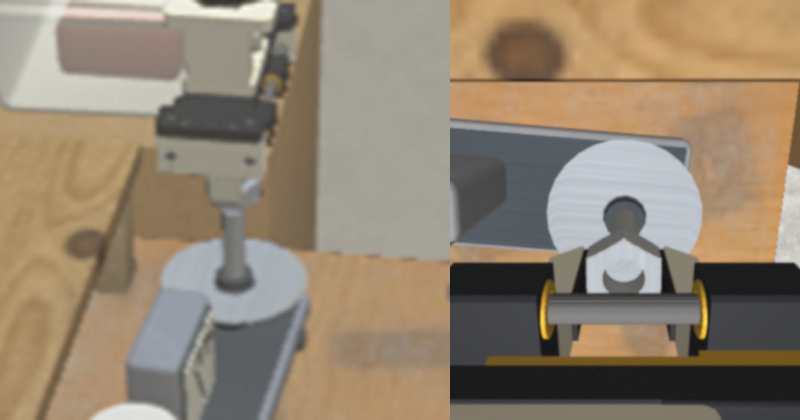

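```bash
python3 - <<'E'
from h import *
a=cv2.imread("pics/e_w.png")[200:310,220:350]; cv2.imwrite("pics/e_z2.png",cv2.resize(a,None,fx=5,fy=5,interpolation=cv2.INTER_CUBIC))
E
```

View pics/e_z2.png

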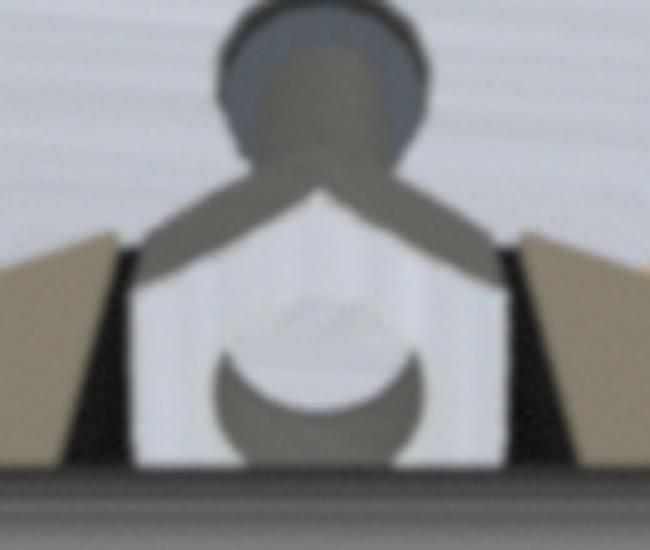

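```bash
python3 -m handwheel '[{"tx":0,"ty":0.05,"tz":0.3,"wx":0,"wy":0,"wz":0,"claw":0.3},{"tx":0,"ty":0.05,"tz":0.6,"wx":0,"wy":0,"wz":0,"claw":0.3},{"tx":0,"ty":0.05,"tz":0.9,"wx":0,"wy":0,"wz":0,"claw":0.3},{"tx":0,"ty":0.05,"tz":1.1,"wx":0,"wy":0,"wz":0,"claw":0.3},{"tx":0,"ty":0.05,"tz":1.3,"wx":0,"wy":0,"wz":0,"claw":0.3},{"tx":0,"ty":0.05,"tz":1.3,"wx":0,"wy":0,"wz":0,"claw":0.3}]' 30
python3 - <<'E'
from h import *
F=[]
for i in range(4):
    s=sensors.observe(); F.append(s['force']); p,d,KW=grab(["side","wrist"][i%2],["e_s2","e_w2"][i%2])
print(np.round(np.mean(F,0),2)); st()
a=cv2.imread("pics/e_w2.png")[190:310,210:350]; cv2.imwrite("pics/e_z2.png",np.hstack([cv2.resize(a,(490,420),interpolation=cv2.INTER_CUBIC),cv2.resize(cv2.imread("pics/e_s2.png")[100:205,220:297],(308,420))]))
E
```

```text
clock: 5.57
position: [0.6194, -0.0187, 0.1527]
ee_rot: [3.142, -0.002, -0.001]
force: [1.0, 0.5, -1.6]
width: 0.388
[ 0.35  0.43 -1.35]
clk 5.77 pos [ 0.6198 -0.0186  0.1534] yaw -0.06 F [-0.51  0.34 -1.59] w 0.386 j [ 0.25  0.55 -0.45  1.66  0.28  0.99 -1.87]
```

View pics/e_z2.png

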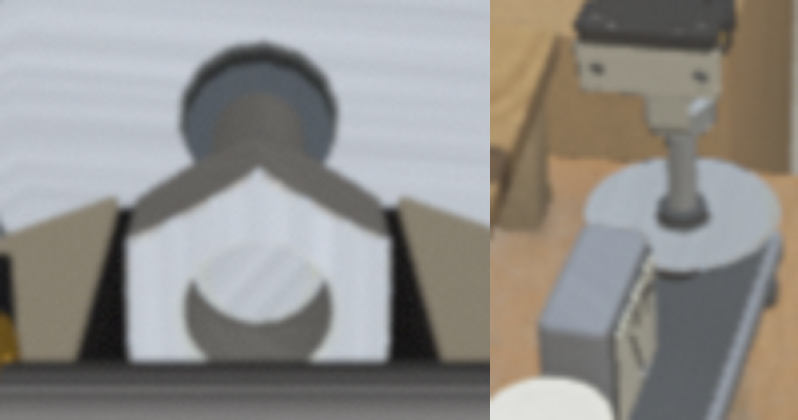

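```bash
python3 -m handwheel '[{"tx":-0.05,"ty":0,"tz":0.15,"wx":0,"wy":0,"wz":0,"claw":0.3},{"tx":-0.05,"ty":0,"tz":0.3,"wx":0,"wy":0,"wz":0,"claw":0.3},{"tx":-0.05,"ty":0,"tz":0.45,"wx":0,"wy":0,"wz":0,"claw":0.3},{"tx":-0.05,"ty":0,"tz":0.6,"wx":0,"wy":0,"wz":0,"claw":0.3}]' 30
python3 - <<'E'
from h import *
F=[]
for i in range(4):
    s=sensors.observe(); F.append(s['force']); p,d,KW=grab(["side","wrist"][i%2],["e_s3","e_w3"][i%2])
print(np.round(np.mean(F,0),2)); st()
a=cv2.imread("pics/e_w3.png")[190:310,210:350]; cv2.imwrite("pics/e_z3.png",np.hstack([cv2.resize(a,(490,420),interpolation=cv2.INTER_CUBIC),cv2.resize(cv2.imread("pics/e_s3.png")[100:205,220:297],(308,420))]))
E
```

```text
clock: 6.1
position: [0.6192, -0.0187, 0.1471]
ee_rot: [3.142, -0.002, -0.0]
force: [0.2, -0.4, -1.0]
width: 0.388
[-0.26 -0.16 -1.08]
clk 6.30 pos [ 0.6192 -0.0187  0.1473] yaw -0.06 F [ 1.06  0.27 -0.87] w 0.388 j [ 0.25  0.56 -0.45  1.67  0.28  0.98 -1.87]
```

View pics/e_z3.png

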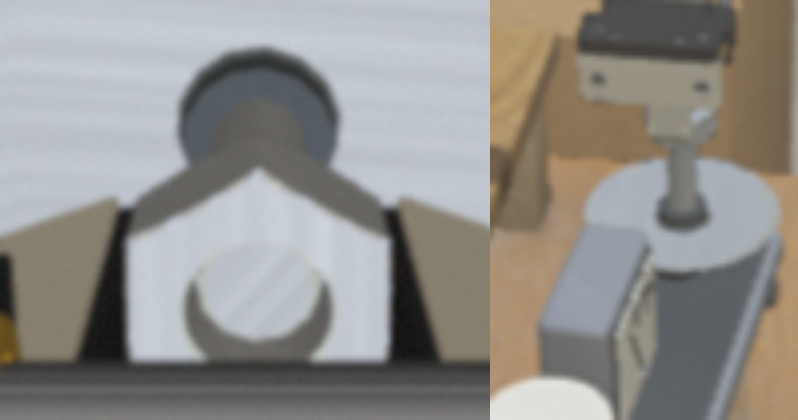

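```bash
python3 -m handwheel '[{"tx":0,"ty":0,"tz":0.3,"wx":0,"wy":0,"wz":0,"claw":0.3},{"tx":0,"ty":0,"tz":0.6,"wx":0,"wy":0,"wz":0,"claw":0.3},{"tx":0,"ty":0,"tz":0.9,"wx":0,"wy":0,"wz":0,"claw":0.3},{"tx":0,"ty":0,"tz":1.2,"wx":0,"wy":0,"wz":0,"claw":0.3},{"tx":0,"ty":0,"tz":1.2,"wx":0,"wy":0,"wz":0,"claw":0.3}]' 30
python3 - <<'E'
from h import *
F=[]
for i in range(5):
    s=sensors.observe(); F.append(s['force']); p,d,KW=grab("wrist","e_w4")
print(np.round(np.mean(F,0),2)); st()
a=cv2.imread("pics/e_w4.png")[190:310,210:350]; cv2.imwrite("pics/e_z4.png",np.hstack([cv2.resize(a,(490,420),interpolation=cv2.INTER_CUBIC)]))
E
```

```text
clock: 6.72
position: [0.6188, -0.0188, 0.1345]
ee_rot: [3.141, -0.002, -0.002]
force: [-0.1, -0.3, -1.1]
width: 0.39
[ 0.52 -0.01 -0.81]
clk 6.97 pos [ 0.6193 -0.0187  0.1355] yaw -0.06 F [ 0.05 -0.07 -1.  ] w 0.388 j [ 0.24  0.57 -0.45  1.68  0.29  0.96 -1.88]
```

View pics/e_z4.png

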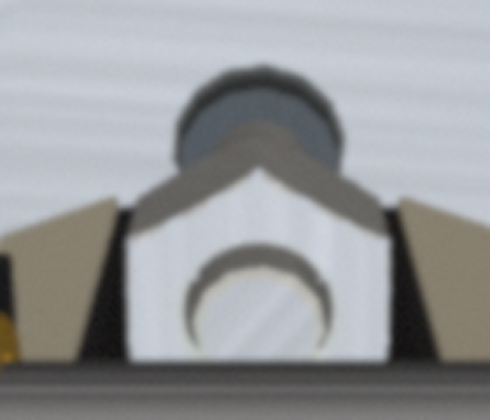

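```bash
python3 -m handwheel '[{"tx":0,"ty":0.02,"tz":0.4,"wx":0,"wy":0,"wz":0,"claw":0.3},{"tx":0,"ty":0.02,"tz":0.8,"wx":0,"wy":0,"wz":0,"claw":0.3},{"tx":0,"ty":0.02,"tz":1.2,"wx":0,"wy":0,"wz":0,"claw":0.3},{"tx":0,"ty":0.02,"tz":1.6,"wx":0,"wy":0,"wz":0,"claw":0.3},{"tx":0,"ty":0.02,"tz":2.0,"wx":0,"wy":0,"wz":0,"claw":0.3},{"tx":0,"ty":0.02,"tz":2.3,"wx":0,"wy":0,"wz":0,"claw":0.3},{"tx":0,"ty":0.02,"tz":2.6,"wx":0,"wy":0,"wz":0,"claw":0.3},{"tx":0,"ty":0.02,"tz":2.9,"wx":0,"wy":0,"wz":0,"claw":0.3}]' 30
python3 - <<'E'
from h import *
F=[]
for i in range(5):
    s=sensors.observe(); F.append(s['force']); p,d,KW=grab("wrist","e_w5")
print(np.round(np.mean(F,0),2)); st()
E
```

```text
clock: 7.63
position: [0.6192, -0.0189, 0.1059]
ee_rot: [3.142, -0.002, -0.0]
force: [-1.0, 0.2, -0.9]
width: 0.389
[-0.22  0.01 -0.81]
clk 7.88 pos [ 0.6193 -0.0188  0.1065] yaw -0.06 F [ 0.24 -1.13 -1.26] w 0.392 j [ 0.24  0.6  -0.43  1.7   0.31  0.9  -1.9 ]
```

View pics/e_w5.png

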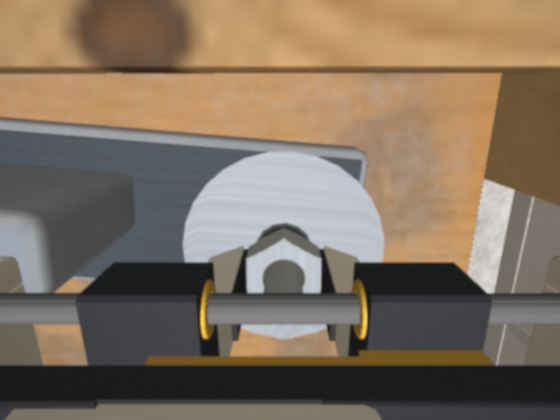

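```bash
python3 -m handwheel '[{"tx":0,"ty":0,"tz":0.2,"wx":0,"wy":0,"wz":0,"claw":0.3},{"tx":0,"ty":0,"tz":0.4,"wx":0,"wy":0,"wz":0,"claw":0.3},{"tx":0,"ty":0,"tz":0.55,"wx":0,"wy":0,"wz":0,"claw":0.3},{"tx":0,"ty":0,"tz":0.7,"wx":0,"wy":0,"wz":0,"claw":0.3},{"tx":0,"ty":0,"tz":0.8,"wx":0,"wy":0,"wz":0,"claw":0.3}]' 30
python3 - <<'E'
from h import *
F=[]
for i in range(5):
    s=sensors.observe(); F.append(s['force']); p,d,KW=grab("side","e_s6")
print(np.round(np.mean(F,0),2)); st()
E
```

```text
clock: 8.3
position: [0.6191, -0.0189, 0.0981]
ee_rot: [3.142, -0.002, -0.0]
force: [-1.0, -0.5, -1.1]
width: 0.388
[ 0.06  0.22 -0.91]
clk 8.55 pos [ 0.6192 -0.0189  0.0984] yaw -0.06 F [ 0.43  0.2  -0.61] w 0.391 j [ 0.23  0.61 -0.43  1.71  0.31  0.89 -1.9 ]
```

```bash
python3 -m handwheel '[{"tx":0,"ty":0,"tz":0.1,"wx":0,"wy":0,"wz":0,"claw":0.3},{"tx":0,"ty":0,"tz":0.15,"wx":0,"wy":0,"wz":0,"claw":0.3},{"tx":0,"ty":0,"tz":0.15,"wx":0,"wy":0,"wz":0,"claw":0.3}]' 30
python3 - <<'E'
from h import *
F=[]
for i in range(5):
    s=sensors.observe(); F.append(s['force']); p,d,KW=grab("wrist","e_w6")
print(np.round(np.mean(F,0),2)); st()
E
```

```text
clock: 8.8
position: [0.6194, -0.0189, 0.0969]
ee_rot: [-3.142, 0.002, -0.001]
force: [0.5, -0.6, -0.6]
width: 0.39
[ 0.05 -0.23 -0.49]
clk 9.05 pos [ 0.6194 -0.0189  0.097 ] yaw -0.06 F [ 0.57 -0.68 -0.51] w 0.387 j [ 0.23  0.61 -0.43  1.71  0.32  0.89 -1.9 ]
```

```bash
python3 -m handwheel '[{"tx":0,"ty":0,"tz":0.05,"wx":0,"wy":0,"wz":0,"claw":0.3},{"tx":0,"ty":0,"tz":0.1,"wx":0,"wy":0,"wz":0,"claw":0.3},{"tx":0,"ty":0,"tz":0.1,"wx":0,"wy":0,"wz":0,"claw":0.3}]' 30
python3 - <<'E'
from h import *
F=[]
for i in range(6):
    s=sensors.observe(); F.append(s['force']); p,d,KW=grab("side","e_s7")
print(np.round(np.mean(F,0),2)); st()
E
```

```text
clock: 9.3
position: [0.6193, -0.0189, 0.0958]
ee_rot: [3.142, -0.002, 0.0]
force: [-0.4, 0.0, 0.0]
width: 0.393
[ 0.8  -0.31  0.17]
clk 9.60 pos [ 0.6193 -0.0189  0.0959] yaw -0.07 F [0.68 0.94 1.33] w 0.385 j [ 0.23  0.61 -0.43  1.71  0.32  0.88 -1.9 ]
```

```bash
python3 -m handwheel '[{"tx":0,"ty":0,"tz":0.05,"wx":0,"wy":0,"wz":0,"claw":0.3},{"tx":0,"ty":0,"tz":0.05,"wx":0,"wy":0,"wz":0,"claw":0.45},{"tx":0,"ty":0,"tz":0.05,"wx":0,"wy":0,"wz":0,"claw":0.6},{"tx":0,"ty":0,"tz":0.05,"wx":0,"wy":0,"wz":0,"claw":0.6},{"tx":0,"ty":0,"tz":0.05,"wx":0,"wy":0,"wz":0,"claw":0.6}]' 30
python3 - <<'E'
from h import *
F=[]
for i in range(4):
    s=sensors.observe(); F.append(s['force']); p,d,KW=grab(["side","wrist"][i%2],["e_s8","e_w8"][i%2])
print(np.round(np.mean(F,0),2)); st()
a=cv2.imread("pics/e_w8.png")[150:330,180:390]; cv2.imwrite("pics/e_z8.png",np.hstack([cv2.resize(a,(490,420),interpolation=cv2.INTER_CUBIC),cv2.resize(cv2.imread("pics/e_s8.png")[100:205,220:297],(308,420))]))
E
```

```text
clock: 10.02
position: [0.6191, -0.019, 0.0953]
ee_rot: [3.141, -0.002, -0.0]
force: [-0.7, 0.4, -0.2]
width: 0.587
[-0.23 -0.11 -0.22]
clk 10.22 pos [ 0.6192 -0.0189  0.0953] yaw -0.07 F [0.04 0.12 0.5 ] w 0.599 j [ 0.23  0.62 -0.43  1.71  0.32  0.88 -1.9 ]
```

View pics/e_z8.png

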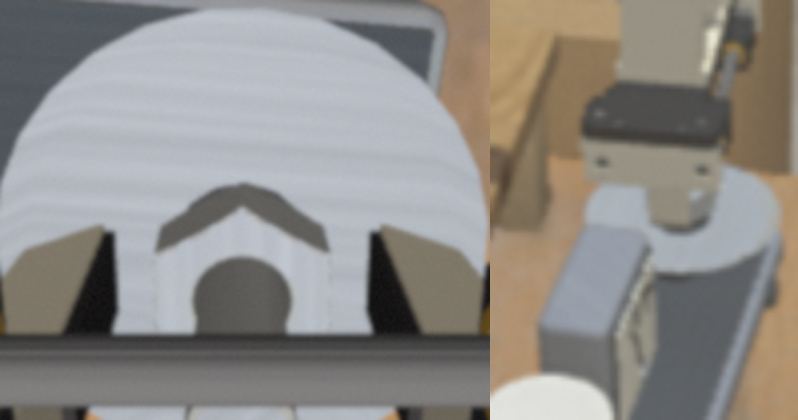

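```bash
python3 -m handwheel '[{"tx":0,"ty":0,"tz":-1,"wx":0,"wy":0,"wz":0,"claw":0.6},{"tx":0,"ty":0,"tz":-3,"wx":0,"wy":0,"wz":0,"claw":0.6},{"tx":0,"ty":0,"tz":-6,"wx":0,"wy":0,"wz":0,"claw":0.6},{"tx":0,"ty":0,"tz":-9,"wx":0,"wy":0,"wz":0,"claw":0.65},{"tx":-4,"ty":-1,"tz":-9.5,"wx":0,"wy":0,"wz":0,"claw":0.65},{"tx":-7,"ty":-4,"tz":-9.5,"wx":0,"wy":0,"wz":0,"claw":0.65}]'
python3 - <<'E'
from h import *
p,d,KW=grab("wrist","f_w"); grab("side","f_s"); st(); np.save("pics/f_KW.npy",np.array(KW,dtype=object),allow_pickle=True)
goto([.449,.1145,.075],0.3)
a=cv2.imread("pics/f_s.png")[130:240,215:325]
cv2.imwrite("pics/f_z.png",np.hstack([cv2.resize(a,(420,420),interpolation=cv2.INTER_CUBIC),p[:,180:]]))
E
```

```text
clock: 10.72
position: [0.551, 0.017, 0.1932]
ee_rot: [3.14, -0.012, 0.008]
force: [-0.2, 1.6, -0.7]
width: 0.648
clk 10.82 pos [0.5456 0.0255 0.1919] yaw 0.29 F [0.35 0.61 0.67] w 0.649 j [ 0.23  0.41 -0.5   1.8   0.23  1.   -1.93]
yaw now 0.29 tilt 0.09 t [-9.61 -8.93 11.71] w [-0.08  0.05 -0.01]
```

View pics/f_z.png

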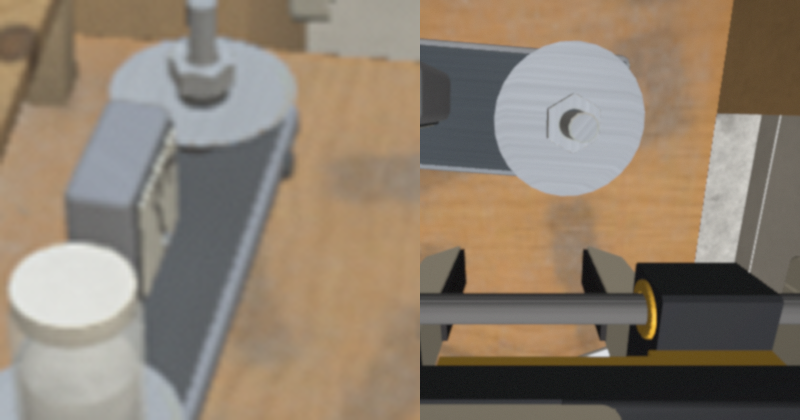

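The wrist view shows the first nut flat on the collar, with the pin at about (575,125) in the mosaic. The pan has not sunk.

```bash
python3 -m handwheel '[{"tx":-3.2,"ty":-3,"tz":3,"wx":0,"wy":0,"wz":0,"claw":0.65},{"tx":-6,"ty":-6,"tz":6,"wx":0,"wy":0,"wz":0,"claw":0.65},{"tx":-9.6,"ty":-8.9,"tz":9,"wx":0,"wy":0,"wz":0,"claw":0.65},{"tx":-9.6,"ty":-8.9,"tz":11.7,"wx":0,"wy":0,"wz":0,"claw":0.65},{"tx":-9.6,"ty":-8.9,"tz":11.7,"wx":0,"wy":0,"wz":0,"claw":0.65},{"tx":-9.6,"ty":-8.9,"tz":11.7,"wx":0,"wy":0,"wz":0,"claw":0.65},{"tx":-9.6,"ty":-8.9,"tz":11.7,"wx":0,"wy":0,"wz":0,"claw":0.65}]'
python3 - <<'E'
from nutfit import *
p,d,KW=grab("wrist","g_w"); st()
q,f=fit(p,KW,(.449,.114),win=70,S=5);print(q,f); goto([q[0]/1e3,q[1]/1e3+.0003,.019],(q[2]+30+30)%60-30+0)
E
```

```text
clock: 11.4
position: [0.4542, 0.11, 0.0737]
ee_rot: [3.141, 0.0, -0.0]
force: [1.2, 0.9, 0.1]
width: 0.651
clk 11.45 pos [0.4553 0.1098 0.0744] yaw -0.07 F [-0.08 -0.86 -0.08] w 0.651 j [ 0.02  0.46 -0.48  2.1   0.34  0.66 -2.26]
[448.22849611 113.22704178 -28.98550616] 0.04133402008756115
yaw now -0.07 tilt 0.09 t [-0.71 -0.38  5.53] w [-0.01 -0.09 -1.08]
```

View pics/g_w.png

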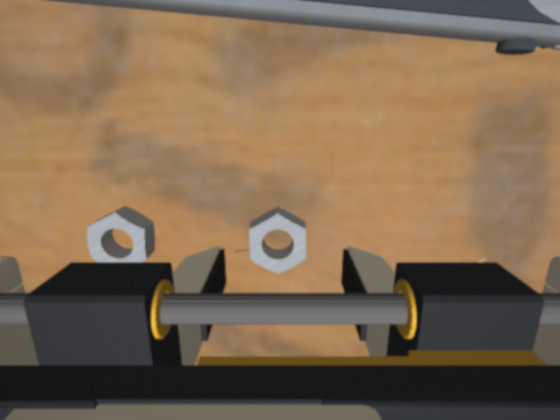

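```bash
python3 -m handwheel '[{"tx":-0.7,"ty":-0.36,"tz":2,"wx":0,"wy":0,"wz":-0.8,"claw":0.65},{"tx":-0.7,"ty":-0.36,"tz":4.5,"wx":0,"wy":0,"wz":-0.8,"claw":0.65},{"tx":-0.7,"ty":-0.36,"tz":5.5,"wx":0,"wy":0,"wz":-0.8,"claw":0.65},{"tx":-0.7,"ty":-0.36,"tz":5.5,"wx":0,"wy":0,"wz":-0.8,"claw":0.65},{"tx":-0.7,"ty":-0.36,"tz":5.5,"wx":0,"wy":0,"wz":-0.8,"claw":0.3},{"tx":-0.7,"ty":-0.36,"tz":5.5,"wx":0,"wy":0,"wz":-0.8,"claw":0.3},{"tx":-0.7,"ty":-0.36,"tz":5.5,"wx":0,"wy":0,"wz":-0.8,"claw":0.3},{"tx":-0.7,"ty":-0.36,"tz":5.5,"wx":0,"wy":0,"wz":-0.8,"claw":0.3},{"tx":-0.7,"ty":-0.36,"tz":5.5,"wx":0,"wy":0,"wz":-0.8,"claw":0.3}]' 30
python3 - <<'E'
from h import *
st()
E
```

```text
clock: 12.2
position: [0.4476, 0.1134, 0.0191]
ee_rot: [-3.141, -0.02, -0.002]
force: [-0.1, -1.3, 7.6]
width: 0.387
clk 12.20 pos [0.4476 0.1134 0.0191] yaw 0.72 F [-0.15 -1.29  7.65] w 0.387 j [-0.05  0.54 -0.41  2.15  0.43  0.52 -2.34]
```

```bash
python3 -m handwheel '[{"tx":0,"ty":0,"tz":-1,"wx":0,"wy":0,"wz":0,"claw":0.3},{"tx":0,"ty":0,"tz":-4,"wx":0,"wy":0,"wz":0,"claw":0.3},{"tx":0,"ty":0,"tz":-8,"wx":0,"wy":0,"wz":0,"claw":0.3},{"tx":0,"ty":0.5,"tz":-12,"wx":0,"wy":0,"wz":0,"claw":0.3},{"tx":2,"ty":3,"tz":-15,"wx":0,"wy":0,"wz":0,"claw":0.3},{"tx":5,"ty":6,"tz":-17,"wx":0,"wy":0,"wz":0.7,"claw":0.3},{"tx":8.7,"ty":9,"tz":-17,"wx":0,"wy":0,"wz":0.7,"claw":0.3},{"tx":8.7,"ty":13,"tz":-17,"wx":0,"wy":0,"wz":0.7,"claw":0.3},{"tx":8.7,"ty":13,"tz":-17,"wx":0,"wy":0,"wz":0.7,"claw":0.3},{"tx":8.7,"ty":13,"tz":-17,"wx":0,"wy":0,"wz":0.7,"claw":0.3},{"tx":8.7,"ty":13,"tz":-17,"wx":0,"wy":0,"wz":0.7,"claw":0.3}]' 30
python3 - <<'E'
from h import *
p,d,KW=grab("wrist","h_w");np.save("pics/h_KW.npy",np.array(KW,dtype=object),allow_pickle=True); st()
a=cv2.resize(p[55:135,245:335],None,fx=4,fy=4,interpolation=cv2.INTER_CUBIC)
b=cv2.resize(p[225:305,240:330],None,fx=4,fy=4,interpolation=cv2.INTER_CUBIC)
cv2.imwrite("pics/h_z.png",np.hstack([a,b]))
E
```

```text
clock: 13.12
position: [0.5349, -0.0161, 0.1886]
ee_rot: [-3.141, 0.002, 0.001]
force: [0.6, 0.6, -0.3]
width: 0.39
clk 13.17 pos [ 0.5348 -0.0148  0.1886] yaw 0.06 F [-0.19  0.48 -1.82] w 0.389 j [ 0.31  0.39 -0.5   1.83  0.22  0.98 -1.86]
```

View pics/h_z.png

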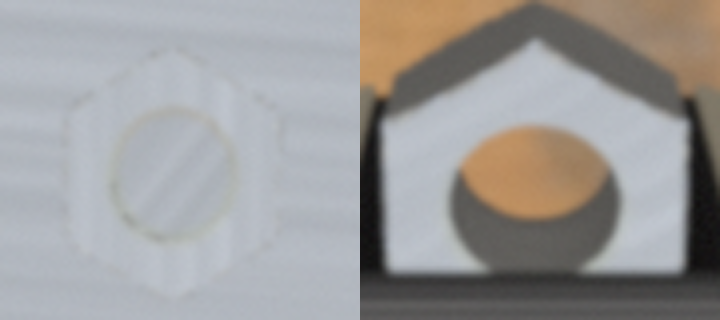

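```bash
python3 - <<'E'
from h import *
K,W=np.load("pics/h_KW.npy",allow_pickle=True); KW=(np.array(K,float),np.array(W,float))
print("pin",onz(KW,[288.1,98.0],.1367))
for z in (.1853,.1875): print("nut",onz(KW,[283.85,234.1],z)-[.0208,0,0])
s=sensors.observe(); print(s['position'])
E
```

```text
pin [ 0.61740793 -0.01934375  0.1367    ]
nut [ 0.53573719 -0.0169219   0.1853    ]
nut [ 0.53658952 -0.01692021  0.1875    ]
[ 0.53482871 -0.014837    0.18859561]
```

```bash
python3 - <<'E'
from h import *
goto([.6175,-.0188,.166],0)
E
```

```text
yaw now 0.06 tilt 0.05 t [8.27 0.41 2.25] w [-0.04  0.03  0.06]
```

```bash
python3 -m handwheel '[{"tx":4,"ty":0.2,"tz":0,"wx":0,"wy":0,"wz":0,"claw":0.3},{"tx":7,"ty":0.4,"tz":0,"wx":0,"wy":0,"wz":0,"claw":0.3},{"tx":8.25,"ty":0.4,"tz":0.5,"wx":0,"wy":0,"wz":0,"claw":0.3},{"tx":8.25,"ty":0.4,"tz":1.5,"wx":0,"wy":0,"wz":0,"claw":0.3},{"tx":8.25,"ty":0.4,"tz":2.4,"wx":0,"wy":0,"wz":0,"claw":0.3},{"tx":8.25,"ty":0.4,"tz":2.8,"wx":0,"wy":0,"wz":0,"claw":0.3},{"tx":8.25,"ty":0.4,"tz":2.8,"wx":0,"wy":0,"wz":0,"claw":0.3}]' 30
python3 - <<'E'
from h import *
F=[]
for i in range(3):
    F.append(sensors.observe()['force']); st(); p,d,KW=grab("wrist","i_w")
print(np.mean(F,0))
cv2.imwrite("pics/i_z.png",cv2.resize(p[190:310,210:350],None,fx=4,fy=4,interpolation=cv2.INTER_CUBIC))
E
```

```text
clock: 13.75
position: [0.6158, -0.0189, 0.1589]
ee_rot: [3.141, 0.003, -0.005]
force: [0.6, -0.2, -0.8]
width: 0.391
clk 13.75 pos [ 0.6158 -0.0189  0.1589] yaw 0.12 F [ 0.63 -0.21 -0.76] w 0.391 j [ 0.26  0.54 -0.46  1.66  0.28  1.01 -1.87]
clk 13.80 pos [ 0.6165 -0.019   0.1598] yaw 0.09 F [-0.05  0.96 -1.47] w 0.391 j [ 0.26  0.54 -0.46  1.66  0.28  1.01 -1.87]
clk 13.85 pos [ 0.6171 -0.0192  0.1604] yaw 0.07 F [-0.04  0.77 -0.63] w 0.392 j [ 0.26  0.54 -0.46  1.66  0.28  1.01 -1.87]
[ 0.18117569  0.51024288 -0.95397245]
```

View pics/i_z.png

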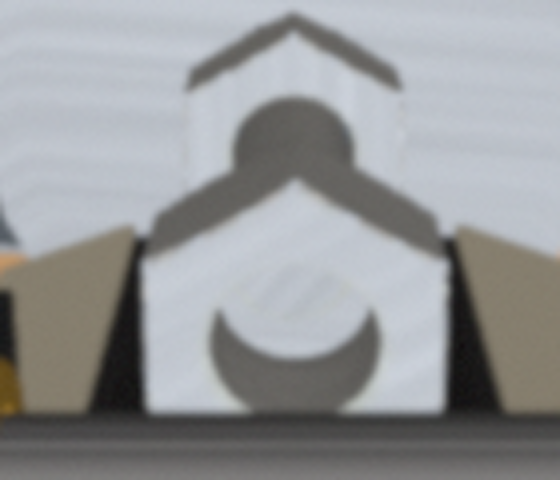

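```bash
python3 -m handwheel '[{"tx":0,"ty":0,"tz":0.2,"wx":0,"wy":0,"wz":0,"claw":0.3},{"tx":0,"ty":0,"tz":0.4,"wx":0,"wy":0,"wz":0,"claw":0.3},{"tx":0,"ty":0,"tz":0.55,"wx":0,"wy":0,"wz":0,"claw":0.3},{"tx":0,"ty":0,"tz":0.7,"wx":0,"wy":0,"wz":0,"claw":0.3},{"tx":0,"ty":0,"tz":0.8,"wx":0,"wy":0,"wz":0,"claw":0.3}]' 30
python3 - <<'E'
from h import *
F=[]
for i in range(4):
    F.append(sensors.observe()['force']); p,d,KW=grab("wrist","i_w2")
print(np.mean(F,0)); st()
cv2.imwrite("pics/i_z2.png",cv2.resize(p[190:310,210:350],None,fx=4,fy=4,interpolation=cv2.INTER_CUBIC))
E
```

```text
clock: 14.32
position: [0.6179, -0.0195, 0.1521]
ee_rot: [3.142, 0.001, -0.0]
force: [-0.7, -0.4, -0.7]
width: 0.39
[-0.10737579 -0.08396162 -0.91387834]
clk 14.52 pos [ 0.6181 -0.0195  0.1523] yaw 0.03 F [-0.44  0.15 -1.73] w 0.391 j [ 0.25  0.55 -0.46  1.66  0.28  0.99 -1.87]
```

View pics/i_z2.png

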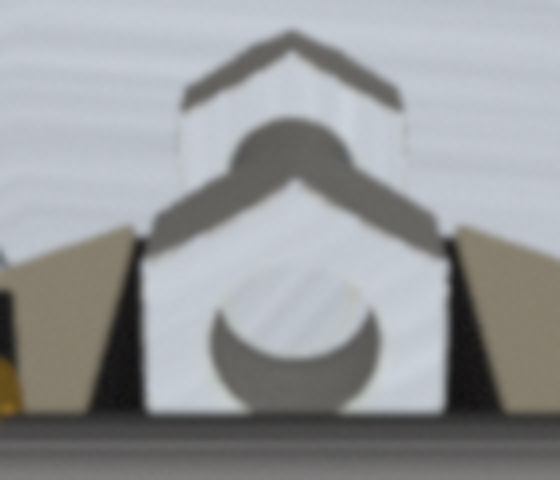

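```bash
python3 -m handwheel '[{"tx":0,"ty":-0.05,"tz":0.2,"wx":0,"wy":0,"wz":0,"claw":0.3},{"tx":0,"ty":-0.05,"tz":0.5,"wx":0,"wy":0,"wz":0,"claw":0.3},{"tx":0,"ty":-0.05,"tz":0.8,"wx":0,"wy":0,"wz":0,"claw":0.3},{"tx":0,"ty":-0.05,"tz":1.1,"wx":0,"wy":0,"wz":0,"claw":0.3},{"tx":0,"ty":-0.05,"tz":1.4,"wx":0,"wy":0,"wz":0,"claw":0.3},{"tx":0,"ty":-0.05,"tz":1.7,"wx":0,"wy":0,"wz":0,"claw":0.3}]' 30
python3 - <<'E'
from h import *
F=[]
for i in range(4):
    F.append(sensors.observe()['force']); p,d,KW=grab("wrist","i_w3")
print(np.mean(F,0)); st()
cv2.imwrite("pics/i_z3.png",cv2.resize(p[190:310,210:350],None,fx=4,fy=4,interpolation=cv2.INTER_CUBIC))
E
```

```text
clock: 15.02
position: [0.618, -0.019, 0.1349]
ee_rot: [3.142, 0.001, -0.0]
force: [0.4, -0.2, -1.0]
width: 0.385
[ 0.18808317  0.1309053  -0.74189983]
clk 15.22 pos [ 0.618  -0.019   0.1352] yaw 0.03 F [ 0.52 -1.06 -0.91] w 0.386 j [ 0.25  0.57 -0.45  1.68  0.29  0.96 -1.88]
```

View pics/i_z3.png

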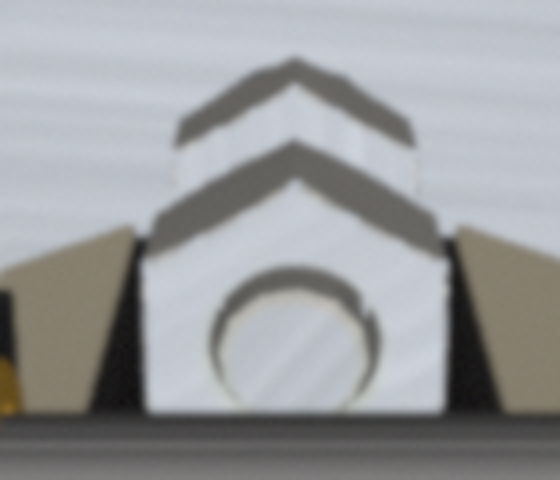

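```bash
python3 -m handwheel '[{"tx":0,"ty":0,"tz":0.3,"wx":0,"wy":0,"wz":0,"claw":0.3},{"tx":0,"ty":0,"tz":0.6,"wx":0,"wy":0,"wz":0,"claw":0.3},{"tx":0,"ty":0,"tz":0.9,"wx":0,"wy":0,"wz":0,"claw":0.3},{"tx":0,"ty":0,"tz":1.2,"wx":0,"wy":0,"wz":0,"claw":0.3},{"tx":0,"ty":0,"tz":1.5,"wx":0,"wy":0,"wz":0,"claw":0.3},{"tx":0,"ty":0,"tz":1.7,"wx":0,"wy":0,"wz":0,"claw":0.3},{"tx":0,"ty":0,"tz":1.8,"wx":0,"wy":0,"wz":0,"claw":0.3},{"tx":0,"ty":0,"tz":1.9,"wx":0,"wy":0,"wz":0,"claw":0.3}]' 30
python3 - <<'E'
from h import *
F=[]
for i in range(5):
    F.append(sensors.observe()['force']); p,d,KW=grab("side","i_s4")
print(np.mean(F,0)); st()
E
```

```text
clock: 15.88
position: [0.618, -0.0189, 0.1161]
ee_rot: [3.142, 0.001, -0.0]
force: [-0.8, 0.1, -0.7]
width: 0.39
[-0.13636767  0.16195914 -1.13728872]
clk 16.13 pos [ 0.6182 -0.019   0.1165] yaw 0.03 F [-0.1  -0.46 -1.02] w 0.386 j [ 0.24  0.59 -0.44  1.7   0.31  0.92 -1.89]
```

```bash
python3 -m handwheel '[{"tx":0,"ty":0,"tz":0.05,"wx":0,"wy":0,"wz":0,"claw":0.3},{"tx":0,"ty":0,"tz":0.1,"wx":0,"wy":0,"wz":0,"claw":0.3},{"tx":0,"ty":0,"tz":0.15,"wx":0,"wy":0,"wz":0,"claw":0.3},{"tx":0,"ty":0,"tz":0.2,"wx":0,"wy":0,"wz":0,"claw":0.3},{"tx":0,"ty":0,"tz":0.2,"wx":0,"wy":0,"wz":0,"claw":0.3}]' 30
python3 - <<'E'
from h import *
F=[]
for i in range(6):
    F.append(sensors.observe()['force']); p,d,KW=grab(["side","wrist"][i%2],["i_s5","i_w5"][i%2])
print(np.mean(F,0)); st()
a=cv2.imread("pics/i_w5.png")[150:330,180:390]; cv2.imwrite("pics/i_z5.png",np.hstack([cv2.resize(a,(490,420),interpolation=cv2.INTER_CUBIC),cv2.resize(cv2.imread("pics/i_s5.png")[100:205,220:297],(308,420))]))
E
```

```text
clock: 16.55
position: [0.618, -0.019, 0.1142]
ee_rot: [3.142, 0.001, -0.0]
force: [-0.6, 0.1, -0.9]
width: 0.392
[-0.08403235 -0.13342627 -1.57632325]
clk 16.85 pos [ 0.6181 -0.019   0.1143] yaw 0.04 F [ 1.05 -0.28 -1.15] w 0.388 j [ 0.24  0.59 -0.44  1.7   0.31  0.92 -1.89]
```

View pics/i_z5.png

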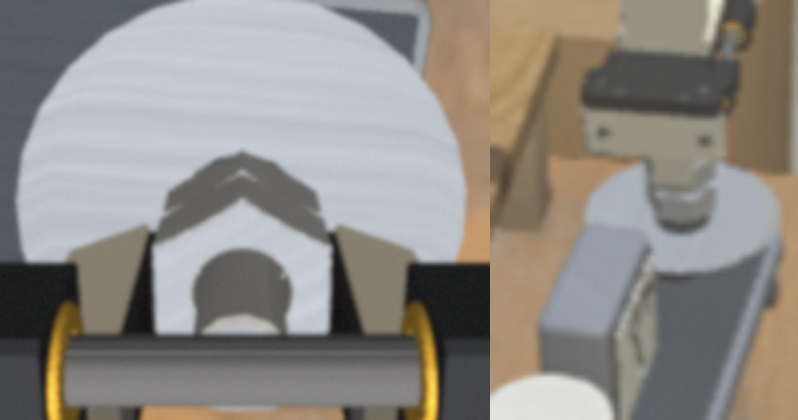

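```bash
python3 -m handwheel '[{"tx":0,"ty":0,"tz":0.05,"wx":0,"wy":0,"wz":0,"claw":0.3},{"tx":0,"ty":0,"tz":0.1,"wx":0,"wy":0,"wz":0,"claw":0.3},{"tx":0,"ty":0,"tz":0.1,"wx":0,"wy":0,"wz":0,"claw":0.3}]' 30
python3 - <<'E'
from h import *
F=[]
for i in range(6):
    F.append(sensors.observe()['force']); p,d,KW=grab(["side","wrist"][i%2],["i_s6","i_w6"][i%2])
print(np.mean(F,0)); st()
E
python3 -m handwheel '[{"tx":0,"ty":0,"tz":0.05,"wx":0,"wy":0,"wz":0,"claw":0.3},{"tx":0,"ty":0,"tz":0.1,"wx":0,"wy":0,"wz":0,"claw":0.3},{"tx":0,"ty":0,"tz":0.1,"wx":0,"wy":0,"wz":0,"claw":0.3}]' 30
python3 - <<'E'
from h import *
F=[]
for i in range(6):
    F.append(sensors.observe()['force']); p,d,KW=grab(["side","wrist"][i%2],["i_s7","i_w7"][i%2])
print(np.mean(F,0)); st()
a=[cv2.resize(cv2.imread(f"pics/i_w{k}.png")[190:310,215:350],(395,350),interpolation=cv2.INTER_CUBIC) for k in (6,7)]; cv2.imwrite("pics/i_z7.png",np.hstack(a))
E
```

```text
clock: 17.1
position: [0.618, -0.019, 0.1132]
ee_rot: [3.142, 0.001, -0.0]
force: [-0.6, -0.2, -1.3]
width: 0.391
[-0.11443983  0.11440678 -1.19366622]
clk 17.40 pos [ 0.6181 -0.019   0.1134] yaw 0.04 F [-0.33 -0.78 -1.44] w 0.389 j [ 0.24  0.59 -0.44  1.7   0.31  0.92 -1.89]
clock: 17.65
position: [0.618, -0.019, 0.1122]
ee_rot: [3.142, 0.001, -0.0]
force: [0.7, 0.6, -0.7]
width: 0.388
[ 0.16365161 -0.27586085 -1.16164346]
clk 17.95 pos [ 0.618  -0.019   0.1124] yaw 0.03 F [-0.13  0.31 -1.22] w 0.391 j [ 0.24  0.6  -0.44  1.7   0.31  0.91 -1.89]
```

View pics/i_z7.png

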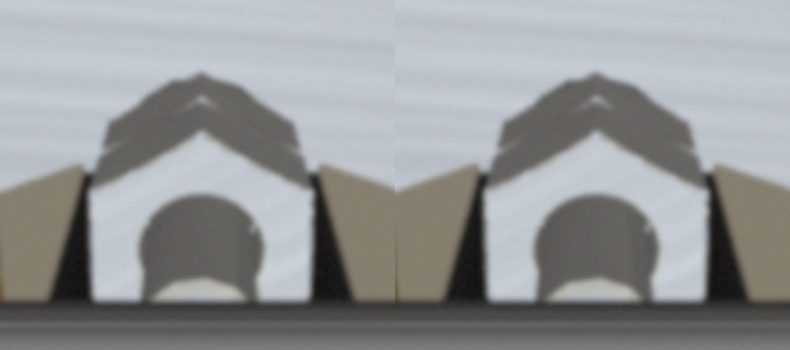

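```bash
python3 -m handwheel '[{"tx":0,"ty":0,"tz":0.05,"wx":0,"wy":0,"wz":0,"claw":0.3},{"tx":0,"ty":0,"tz":0.1,"wx":0,"wy":0,"wz":0,"claw":0.3},{"tx":0,"ty":0,"tz":0.15,"wx":0,"wy":0,"wz":0,"claw":0.3},{"tx":0,"ty":0,"tz":0.2,"wx":0,"wy":0,"wz":0,"claw":0.3},{"tx":0,"ty":0,"tz":0.25,"wx":0,"wy":0,"wz":0,"claw":0.3},{"tx":0,"ty":0,"tz":0.3,"wx":0,"wy":0,"wz":0,"claw":0.3},{"tx":0,"ty":0,"tz":0.3,"wx":0,"wy":0,"wz":0,"claw":0.3}]' 30
python3 - <<'E'
from h import *
F=[]
for i in range(6):
    F.append(sensors.observe()['force']); p,d,KW=grab(["side","wrist"][i%2],["i_s8","i_w8"][i%2])
print(np.mean(F,0)); st()
a=[cv2.resize(cv2.imread(f"pics/i_w{k}.png")[190:310,215:350],(395,350),interpolation=cv2.INTER_CUBIC) for k in (5,8)]; 
b=[cv2.resize(cv2.imread(f"pics/{k}.png")[125:220,225:325],(395,250),interpolation=cv2.INTER_CUBIC) for k in ("i_s5","i_s8")];cv2.imwrite("pics/i_z8.png",np.vstack([np.hstack(a),np.hstack(b)]))
for k in ("a_wrist",): pass
Cs=[]
for k in ("a_side","f_s","i_s5","i_s7","i_s8"):
    C=cloud(T("side"),np.load(f"pics/{k}_d.npy")); m=(np.hypot(C[...,0]-.6185,C[...,1]+.018)<.05)&(C[...,1]<.01)&(C[...,2]>.035)&(C[...,2]<.075)&(np.hypot(C[...,0]-.618,C[...,1]+.019)>.03); print(k,m.sum(),np.median(C[m][:,2]))
E
```

```text
clock: 18.53
position: [0.618, -0.019, 0.1092]
ee_rot: [3.142, 0.001, -0.0]
force: [0.2, -0.6, -1.1]
width: 0.384
[ 0.16445122 -0.04711195 -0.62788949]
clk 18.83 pos [ 0.6181 -0.019   0.1093] yaw 0.04 F [ 0.   -0.78 -1.15] w 0.389 j [ 0.24  0.6  -0.44  1.7   0.31  0.91 -1.9 ]
a_side 394 0.06696522706850988
f_s 338 0.06517605135937743
i_s5 326 0.06530995059139227
i_s7 317 0.06387171557317572
i_s8 308 0.06077210118894677
```

View pics/i_z8.png

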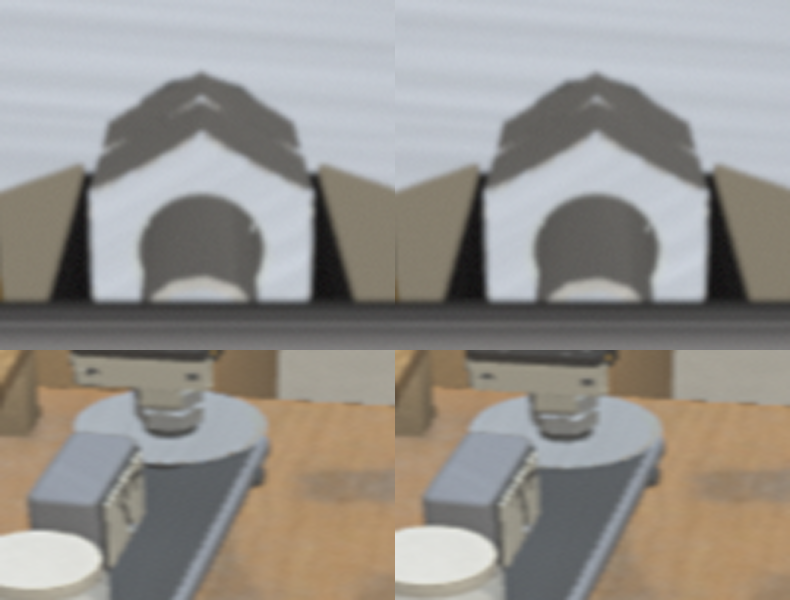

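```bash
python3 -m handwheel '[{"tx":0,"ty":0,"tz":0.05,"wx":0,"wy":0,"wz":0,"claw":0.3},{"tx":0,"ty":0,"tz":0.1,"wx":0,"wy":0,"wz":0,"claw":0.3},{"tx":0,"ty":0,"tz":0.15,"wx":0,"wy":0,"wz":0,"claw":0.3},{"tx":0,"ty":0,"tz":0.2,"wx":0,"wy":0,"wz":0,"claw":0.3},{"tx":0,"ty":0,"tz":0.25,"wx":0,"wy":0,"wz":0,"claw":0.3},{"tx":0,"ty":0,"tz":0.3,"wx":0,"wy":0,"wz":0,"claw":0.3},{"tx":0,"ty":0,"tz":0.3,"wx":0,"wy":0,"wz":0,"claw":0.3}]' 30
python3 - <<'E'
from h import *
F=[]
for i in range(10):
    F.append(sensors.observe()['force']); p,d,KW=grab(["side","wrist"][i%2],["i_s9","i_w9"][i%2])
print(np.mean(F,0)); st()
for k in ("i_s8","i_s9"):
    C=cloud(T("side"),np.load(f"pics/{k}_d.npy")); m=(np.hypot(C[...,0]-.6185,C[...,1]+.018)<.05)&(C[...,1]<.01)&(C[...,2]>.035)&(C[...,2]<.075)&(np.hypot(C[...,0]-.618,C[...,1]+.019)>.03); print(k,m.sum(),np.median(C[m][:,2]))
E
```

```text
clock: 19.42
position: [0.6181, -0.019, 0.1062]
ee_rot: [3.142, 0.001, -0.0]
force: [0.8, 0.3, -0.6]
width: 0.389
[ 0.19907936  0.09324299 -0.12582136]
clk 19.92 pos [ 0.6181 -0.019   0.1064] yaw 0.03 F [-0.2   0.05  0.91] w 0.389 j [ 0.24  0.6  -0.44  1.71  0.31  0.9  -1.9 ]
i_s8 308 0.06077210118894677
i_s9 291 0.05800365647599237
```

```bash
python3 -m handwheel '[{"tx":0,"ty":0,"tz":0.05,"wx":0,"wy":0,"wz":0,"claw":0.3},{"tx":0,"ty":0,"tz":0.1,"wx":0,"wy":0,"wz":0,"claw":0.3},{"tx":0,"ty":0,"tz":0.1,"wx":0,"wy":0,"wz":0,"claw":0.3},{"tx":0,"ty":0,"tz":0.1,"wx":0,"wy":0,"wz":0,"claw":0.42},{"tx":0,"ty":0,"tz":0.1,"wx":0,"wy":0,"wz":0,"claw":0.5},{"tx":0,"ty":0,"tz":0.1,"wx":0,"wy":0,"wz":0,"claw":0.6},{"tx":0,"ty":0,"tz":0.1,"wx":0,"wy":0,"wz":0,"claw":0.6},{"tx":0,"ty":0,"tz":0.1,"wx":0,"wy":0,"wz":0,"claw":0.6}]' 30
python3 - <<'E'
from h import *
F=[]
for i in range(4):
    F.append(sensors.observe()['force']); p,d,KW=grab(["side","wrist"][i%2],["j_s","j_w"][i%2])
print(np.mean(F,0)); st()
for k in ("j_s",):
    C=cloud(T("side"),np.load(f"pics/{k}_d.npy")); m=(np.hypot(C[...,0]-.6185,C[...,1]+.018)<.05)&(C[...,1]<.01)&(C[...,2]>.035)&(C[...,2]<.075)&(np.hypot(C[...,0]-.618,C[...,1]+.019)>.03); print(k,m.sum(),np.median(C[m][:,2]))
a=cv2.imread("pics/j_w.png")[150:330,180:390]; cv2.imwrite("pics/j_z.png",np.hstack([cv2.resize(a,(490,420),interpolation=cv2.INTER_CUBIC),cv2.resize(cv2.imread("pics/j_s.png")[115:220,240:317],(308,420))]))
E
```

```text
clock: 20.58
position: [0.618, -0.019, 0.1053]
ee_rot: [3.141, 0.001, -0.0]
force: [-0.7, -0.2, -0.5]
width: 0.59
[0.29836675 0.12416983 0.20931235]
clk 20.78 pos [ 0.6181 -0.019   0.1053] yaw 0.03 F [-0.    0.18 -0.39] w 0.600 j [ 0.24  0.6  -0.44  1.71  0.31  0.9  -1.9 ]
j_s 286 0.05723249122531299
```

View pics/j_z.png

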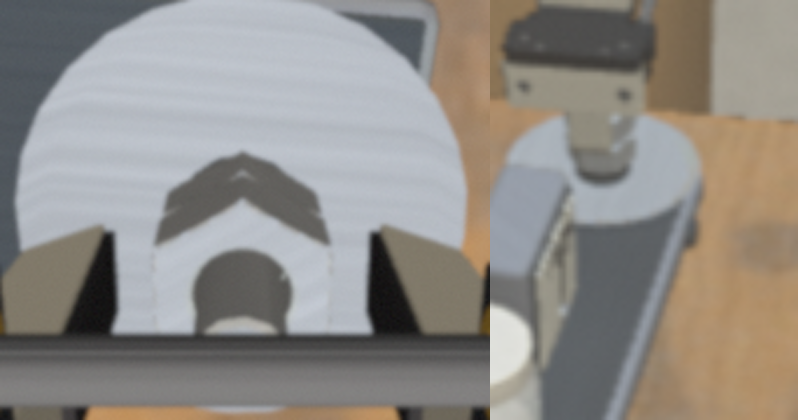

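```bash
python3 -m handwheel '[{"tx":0,"ty":0,"tz":-1,"wx":0,"wy":0,"wz":0,"claw":0.6},{"tx":0,"ty":0,"tz":-3,"wx":0,"wy":0,"wz":0,"claw":0.6},{"tx":0,"ty":0,"tz":-6,"wx":0,"wy":0,"wz":0,"claw":0.6},{"tx":0,"ty":0,"tz":-9,"wx":0,"wy":0,"wz":0,"claw":0.65},{"tx":-4,"ty":-1,"tz":-9.5,"wx":0,"wy":0,"wz":0,"claw":0.65},{"tx":-8,"ty":-3,"tz":-9.5,"wx":0,"wy":6,"wz":0,"claw":0.65},{"tx":-12,"ty":-6,"tz":-9.5,"wx":0,"wy":12,"wz":0,"claw":0.65},{"tx":-15,"ty":-8,"tz":-9.5,"wx":0,"wy":18,"wz":0,"claw":0.65},{"tx":-18,"ty":-10,"tz":-9.5,"wx":0,"wy":24,"wz":0,"claw":0.65},{"tx":-20,"ty":-12,"tz":-9.5,"wx":0,"wy":30,"wz":0,"claw":0.65},{"tx":-22,"ty":-13,"tz":-9.5,"wx":0,"wy":30,"wz":0,"claw":0.65},{"tx":-22,"ty":-13,"tz":-9.5,"wx":0,"wy":30,"wz":0,"claw":0.65}]'
python3 - <<'E'
from h import *
p,d,KW=grab("wrist","k_w"); st(); grab("side","k_s"); goto([.4,.11,.2],0)
np.save("pics/k_KW.npy",np.array(KW,dtype=object),allow_pickle=True)
E
```

```text
clock: 21.78
position: [0.4165, 0.0966, 0.2062]
ee_rot: [3.046, 0.001, 0.766]
force: [0.5, -0.4, 0.6]
width: 0.65
clk 21.83 pos [0.4151 0.097  0.206 ] yaw 0.08 F [-3.14  1.1  -0.27] w 0.652 j [ 0.44 -0.01 -0.96  2.39  0.63  0.39 -2.63]
yaw now -0.16 tilt 28.18 t [-1.78 -1.5  -0.26] w [  0.09 -28.17  -0.17]
```

View pics/k_w.png

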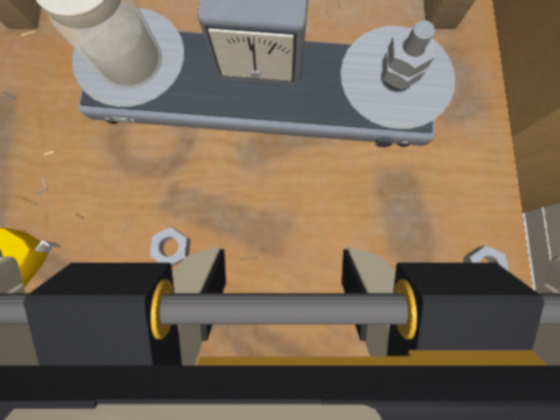

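Excellent view; the dial is at about (255,55). I'll zoom in on it.

```bash
python3 - <<'E'
from h import *
p,d,KW=grab("wrist","k_w2"); st()
a=[cv2.resize(cv2.imread(f"pics/{n}.png")[15:90,205:305],(400,300),interpolation=cv2.INTER_CUBIC) for n in ("k_w","k_w2")]
b=cv2.resize(cv2.imread("pics/k_w2.png")[15:90,205:305],(800,600),interpolation=cv2.INTER_LANCZOS4)
cv2.imwrite("pics/k_z.png",b)
print(abs(cv2.imread("pics/k_w.png").astype(int)-cv2.imread("pics/k_w2.png")).mean())
E
```

```text
clk 21.93 pos [0.4182 0.0938 0.2063] yaw -0.35 F [-0.22 -1.01 -0.3 ] w 0.651 j [ 0.43 -0.   -0.94  2.38  0.63  0.4  -2.62]
2.74249716553288
```

View pics/k_z.png

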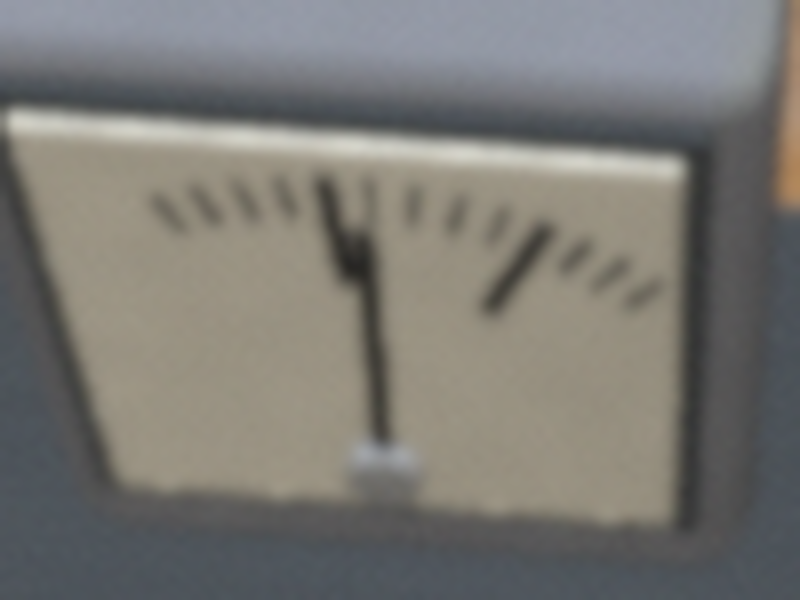

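```bash
python3 -m handwheel '[{"tx":0,"ty":0,"tz":0,"wx":0,"wy":0,"wz":0,"claw":0.65},{"tx":0,"ty":0,"tz":0,"wx":0,"wy":0,"wz":0,"claw":0.65},{"tx":0,"ty":0,"tz":0,"wx":0,"wy":0,"wz":0,"claw":0.65},{"tx":0,"ty":0,"tz":0,"wx":0,"wy":0,"wz":0,"claw":0.65},{"tx":0,"ty":0,"tz":0,"wx":0,"wy":0,"wz":0,"claw":0.65},{"tx":0,"ty":0,"tz":0,"wx":0,"wy":0,"wz":0,"claw":0.65},{"tx":0,"ty":0,"tz":0,"wx":0,"wy":0,"wz":0,"claw":0.65},{"tx":0,"ty":0,"tz":0,"wx":0,"wy":0,"wz":0,"claw":0.65}]'
python3 - <<'E'
from h import *
out=[]
for i in range(4):
    p,d,KW=grab("wrist",f"l_w{i}"); out.append(cv2.resize(p[10:85,200:310],(400,273),interpolation=cv2.INTER_LANCZOS4))
st()
cv2.imwrite("pics/l_z.png",np.vstack([np.hstack(out[:2]),np.hstack(out[2:])]))
grab("side","l_s")
for k in ("a_side","f_s","k_s","l_s"):
    C=cloud(T("side"),np.load(f"pics/{k}_d.npy")); m=(np.hypot(C[...,0]-.6185,C[...,1]+.018)<.05)&(C[...,1]<.01)&(C[...,2]>.035)&(C[...,2]<.075)&(np.hypot(C[...,0]-.618,C[...,1]+.019)>.03); 
    j=(np.hypot(C[...,0]-.638,C[...,1]-.258)<.052)&(np.hypot(C[...,0]-.638,C[...,1]-.258)>.042)&(C[...,2]>.036)&(C[...,2]<.075)
    print(k,np.median(C[m][:,2]),np.median(C[j][:,2]))
E
```

```text
clock: 22.6
position: [0.4182, 0.0949, 0.2056]
ee_rot: [-3.047, 0.007, -0.761]
force: [0.1, -0.6, -0.4]
width: 0.652
clk 22.80 pos [0.4182 0.0948 0.2056] yaw -0.33 F [ 0.15  0.22 -0.11] w 0.650 j [ 0.43 -0.   -0.93  2.38  0.63  0.39 -2.62]
a_side 0.06696522706850988 0.04316810366190116
f_s 0.06517605135937743 0.044690975261073906
k_s 0.05689933699329652 0.052408241138183265
l_s 0.056907491472030614 0.05245233128327176
```

View pics/l_z.png

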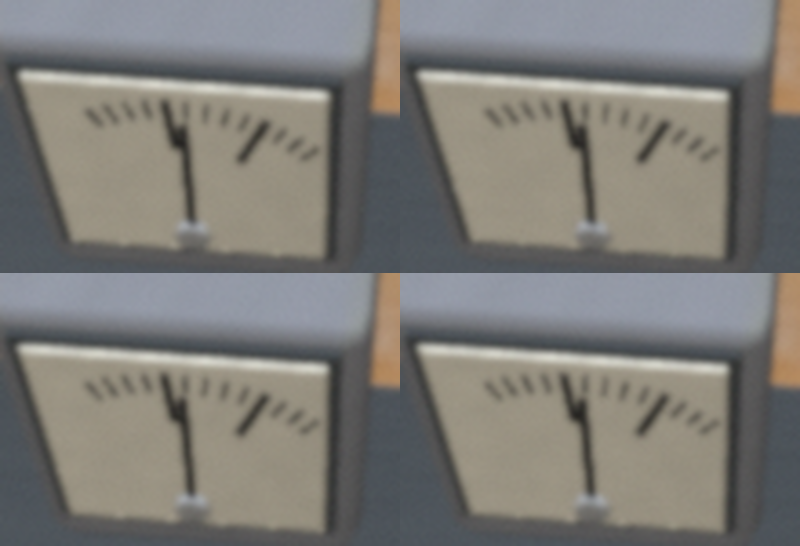

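```bash
python3 - <<'E'
from h import *
arm.sign_off(); st()
E
```

```text
the job is handed in; nothing more can be done
the job is handed in; nothing more can be done
```

The scale is balanced with two nuts. I threaded them over the pin one at a time and lowered each until the pan carried its weight before letting go. The other two nuts are still on the bench, and the job was handed in at about 22.9 s of the 72 s allowed.

- **Pointer:** it rests just right of the left long mark, at about 0.47 rad; the long marks are at 0.40 and 0.90. It did not move over four pictures taken after a pause.
- **Pan heights:** the depth images show the pin pan about 10 mm lower and the jar's pan about 9 mm higher than at the start. That corresponds to roughly 0.47 to 0.50 rad, so the two checks differ a little, but both are inside the marks.
- **Forces:** with the nuts on the pin, the averaged readings stayed within about 1 N of the hanging weight, sideways and downward. The highest reading of the run was about 15 N upward, while gripping the first nut on the bench.
- **Hands off:** the gripper stood clear of everything at hand-in. I did not run a separate check on the jar and tools, but nothing moved near the tools, and the jar only rode up with its pan.

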